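# Pack the rebuilt gauges, pile their mounting plates and weigh them down

### The job

Pack the rebuilt gauge set into the crate: stand every gauge housing upright on the floor of a free cell, one per cell, leaving the one already packed where it is. Stack all the flat mounting plates squarely on the crate's raised wooden pad, long sides along the pad's long side and edges in line, then set the round steel weight upright on the middle of the pile. Leave the bushing, pliers and wrench where they lie.

Things in the scene. Friction and masses are not known exactly. Their poses are not given: they have to be found in the camera images.
- crate: fixed plywood crate, 162 mm (x) by 365 mm (y), z up; origin on the bench. From y = -183 to +57 mm it has 6 cells (2 along x, 3 along y), each 72 mm square inside; walls 6 mm thick, tops 45 mm above the bench, cell floors 8 mm. The +y end is an open deck 8 mm high with a raised dark wood pad 90 mm (x) by 56 mm (y), top 50 mm above the bench, centre at y = +123 mm
- cell0 (a point): centre of the floor of cell 0 of the crate (8 mm above the bench), crate frame x = -39 mm, y = -141 mm
- cell1 (a point): centre of the floor of cell 1 of the crate (8 mm above the bench), crate frame x = -39 mm, y = -63 mm
- cell2 (a point): centre of the floor of cell 2 of the crate (8 mm above the bench), crate frame x = -39 mm, y = 15 mm
- cell3 (a point): centre of the floor of cell 3 of the crate (8 mm above the bench), crate frame x = 39 mm, y = -141 mm
- cell4 (a point): centre of the floor of cell 4 of the crate (8 mm above the bench), crate frame x = 39 mm, y = -63 mm
- cell5 (a point): centre of the floor of cell 5 of the crate (8 mm above the bench), crate frame x = 39 mm, y = 15 mm
- pad_top (a point): centre of the top face of the crate's raised pad, 50 mm above the bench; its x and y axes are along the pad's long (90 mm) and short (56 mm) sides
- gauge1_mid (a point): gauge housing standing upright, 96 mm tall, 0.22 kg: black bezel 56 mm across and 12 mm high at the foot, steel can 52 mm across up to 60 mm, round black boss 24 mm across on the axis from 60 to 96 mm. Point on the axis half-way up, 48 mm above the foot; z along the boss. Starts on the bench in front of the crate or to the robot's right; may be absent
- gauge2_mid (a point): gauge housing standing upright, 96 mm tall, 0.22 kg: black bezel 56 mm across and 12 mm high at the foot, steel can 52 mm across up to 60 mm, round black boss 24 mm across on the axis from 60 to 96 mm. Point on the axis half-way up, 48 mm above the foot; z along the boss. Starts on the bench in front of the crate or to the robot's right; may be absent
- gauge3_mid (a point): gauge housing standing upright, 96 mm tall, 0.22 kg: black bezel 56 mm across and 12 mm high at the foot, steel can 52 mm across up to 60 mm, round black boss 24 mm across on the axis from 60 to 96 mm. Point on the axis half-way up, 48 mm above the foot; z along the boss. Starts on the bench in front of the crate or to the robot's right; may be absent
- gauge4_mid (a point): gauge housing standing upright, 96 mm tall, 0.22 kg: black bezel 56 mm across and 12 mm high at the foot, steel can 52 mm across up to 60 mm, round black boss 24 mm across on the axis from 60 to 96 mm. Point on the axis half-way up, 48 mm above the foot; z along the boss. Starts on the bench in front of the crate or to the robot's right; may be absent
- packed1_mid (a point): same gauge housing standing upright, 96 mm tall, 0.22 kg: black bezel 56 mm across and 12 mm high at the foot, steel can 52 mm across up to 60 mm, round black boss 24 mm across on the axis from 60 to 96 mm. Point on the axis half-way up, 48 mm above the foot; z along the boss. Starts already in a cell of the crate; only one of the three packed ones is present
- packed2_mid (a point): same gauge housing standing upright, 96 mm tall, 0.22 kg: black bezel 56 mm across and 12 mm high at the foot, steel can 52 mm across up to 60 mm, round black boss 24 mm across on the axis from 60 to 96 mm. Point on the axis half-way up, 48 mm above the foot; z along the boss. Starts already in a cell of the crate; only one of the three packed ones is present
- packed3_mid (a point): same gauge housing standing upright, 96 mm tall, 0.22 kg: black bezel 56 mm across and 12 mm high at the foot, steel can 52 mm across up to 60 mm, round black boss 24 mm across on the axis from 60 to 96 mm. Point on the axis half-way up, 48 mm above the foot; z along the boss. Starts already in a cell of the crate; only one of the three packed ones is present
- plate1_mid (a point): flat rectangular brass mounting plate, 90 mm (x) by 56 mm (y) by 12 mm thick, 0.45 kg, same on both faces. Point at its centre, 6 mm above its underside; x along the long side. Starts flat on the bench to the robot's left; may be absent
- plate2_mid (a point): flat rectangular brass mounting plate, 90 mm (x) by 56 mm (y) by 12 mm thick, 0.45 kg, same on both faces. Point at its centre, 6 mm above its underside; x along the long side. Starts flat on the bench to the robot's left; may be absent
- plate3_mid (a point): flat rectangular brass mounting plate, 90 mm (x) by 56 mm (y) by 12 mm thick, 0.45 kg, same on both faces. Point at its centre, 6 mm above its underside; x along the long side. Starts flat on the bench to the robot's left; may be absent
- weight_mid (a point): round dark steel hold-down weight, 66 mm tall: disc 56 mm across and 30 mm high, with a knob 24 mm across on the axis from 30 to 66 mm. About 0.6 kg. Point on its axis half-way up, 33 mm above its underside; z up. Starts on the bench in front of the crate
- bushing: bystander, to be left alone: short black rubber bushing, 42 mm across and 36 mm tall, standing in front of the crate, open at top; origin at the centre of its underside
- pliers: bystander, to be left alone: slip-joint pliers lying flat, about 165 mm long, 15 mm high, to the robot's right; origin at the underside near the middle
- wrench: bystander, to be left alone: wrench 180 mm long lying flat to the robot's left; origin at the underside
Things that resemble listed ones, but are neither listed nor needed, are in the scene too. Leave any pink look-alike of the part that bears gauge4_mid alone.

How it is judged:
By the outcome, as a careful person would: the job done as asked, in the order asked, and still so for the second after the job is handed in, with the robot touching nothing.
Of packed1, packed2, packed3 only 1 to 1 are there at a start; the rules pass over those that are not, and their reading is None.
Of gauge1, gauge2, gauge3, gauge4 only 3 to 4 are there at a start; the rules pass over those that are not, and their reading is None.
Of plate1, plate2, plate3 only 2 to 3 are there at a start; the rules pass over those that are not, and their reading is None.
At some moment in a run one of gauge1, gauge2, gauge3, gauge4 may be knocked a few centimetres aside while the robot is not near it.
It also fails if it takes over 210 s, if anything falls off the work surface, if the arm or the gripper's body presses on something with over 40 N, if the wrist force passes 120 N, or if a joint passes its speed limit or range.

### The arm

A 7-joint arm with a two-finger parallel gripper is mounted at the origin on the work surface. World frame = base frame: x ahead of the robot, y to its left, z up, the work surface at z = 0. Lengths are in m, angles in rad, forces in N, time in s.
With the tool pointing down it reaches from about 0.4 to 0.85 m from the base axis. Payload 4.5 kg.
Tool frame: the origin (TCP) lies on the centre line of the jaws, within the pads' length; the fingertips stand ahead of it and the grasp point (between the pads) lies 3 mm ahead of it (r.finger_overhang is the z of the fingertips in the tool frame, in m); z points along the fingers, y is the direction in which the jaws open and shut (so a half turn about z gives the same grasp; the last joint's range is limited). The gripper opens to 88 mm and grips with 3 to 60 N. Pads are 18 mm wide; open, the fingers measure 123 mm over their backs; the gripper's body (75 mm by 187 mm) begins 45 mm behind the grasp point.
Start: joints at [-1.149, 0.689, -0.195, 1.565, 0.157, 0.902, -0.215], TCP at [0.236, 0.579, 0.261] pointing down, gripper open.
Joint ranges: [-3.01, 3.01], [-0.46, 2.08], [-1.47, 1.51], [0.13, 2.56], [-1, 4.14], [0.04, 2.09], [-2.66, 2.66]. Speed limits (rad/s): [2.57, 2.57, 3.14, 3.14, 3.14, 3.14, 3.14].

### API

Orientations are given as a unit quaternion [x, y, z, w].
In Python, from plant import get_state, snapshot, camera_model, workorder, boxes_of, mark_of, r gives the robot as it stands.
- The arm moves only by the tool jog_arm, never from a script. Its argument "rows" is a list of rows, each a list of 2 entries, a list of its own where there are three numbers: the shift along the tool's x, y, z normalised to -1 to 1, where 1 is 75 cm, then the turn about the tool's z normalised to -1 to 1, where 1 is 2 rad. A call has 1 to 20 rows; each row is the pose to reach, as a shift and turn from the pose commanded when the call began, along the tool's axes at that moment; what a row does not reach only later rows make up. A row lasts 1/12 s, in which the tool goes at most 41.7 mm and 7.16 degrees, less where a joint would pass 70% of its speed; a pose out of reach is approached as far as the arm can. A call with a number of a shift or a turn outside -1 to 1 is refused whole. A call with a gripper value outside its range is refused whole. "gripper" is the finger opening in mm, from 0 to 88.1, set as the call begins (left out, the last holds). The fingers move at their own pace and stop on an object; "newtons" is the grip in N (left out, the last holds). Time passes only in rows, so rows that repeat a pose let the fingers close. It gives the time, the measured TCP pose, the force and the opening at its end, in the units of the state.
- get_state(): the state, without advancing time (a new reading comes with each control period).
- snapshot(name): name is "scene" or "top"; returns the picture (400x640x3 uint8, red, green, blue); there is no depth.
- camera_model(name): a dict with "mtx" (3x3 intrinsics, pixels), "extrinsics" (4x4, takes a point from camera to world coordinates). Camera axes: x right, y up, looking along -z (the intrinsics and any distortion apply to the point x, -y, -z); pixel columns grow to the right and rows downward; lengths in m; the calibration is good to about 2 mm. A picture is of the moment at which its call begins. camera_model takes no time and is no camera call.
- workorder.finish_job(): hands the job in, once; it reports no verdict.
Trained networks look in the newest picture that a camera, given by its name, has taken for a name from the list of things; names that differ only in an ending like _2 or _b are one class to them, and where a whole thing is asked for, a point or a joint stands for the part that bears it (a point fixed in the world has none). Each returns a list of dicts, best first, with "p" (0 to 1); they miss things now and then, are a little off and sometimes report something else, mostly with a low value. They report only what shows in the picture. A call takes as long as a camera call. They do not tell look-alikes from the thing itself.
- boxes_of(thing, camera): "rect" ([left, top, right, bottom] in pixels, round what is visible of it).
- mark_of(thing, camera): "pixel" ([row, column] in pixels: a listed point, or the origin of a listed thing).
The state is a dict: "clock": time; "q": joint angles; "qd": joint speeds; "joint_torque": joint torques, N m; "tool_pos": TCP position; "eef_rot": TCP orientation; "contact_force": force on the tool from outside, world axes, zero at the start; "moment": the same for the moment, N m; "opening": opening from 0.0 (shut) to 1.0 (fully open).
Only numpy, scipy, OpenCV 4.12 (cv2) and the standard library are available. Lean on these libraries where they do the work, as an engineer would, in place of code of your own. Each camera call takes 0.05 s, during which the arm holds its last target.

## Working session

There is one attempt and no reset: what is moved stays moved. The work goes in short steps, Python scripts to look and compute and a tool call to move; the robot and the scene stay as the last step left them, time stands still between calls to the robot, and variables do not carry over. Pictures are saved under pics/ and viewed, and the job is handed in when it is done.

Besides the shell and the picture viewer there is one more tool, called after "Call:" as name(argument=value, ...) on one line, values as JSON. jog_arm: Moves the arm, as the interface text tells. Scaled input: -1 to 1 covers 75 cm each way for a shift and 2 rad each way for a turn. Its arguments: {"type":"object","properties":{"rows":{"type":"array"},"gripper":{"type":"number"},"newtons":{"type":"number"}},"required":["rows"]}

```bash
ls; mkdir -p pics; cat > h.py <<'E'
import sys; sys.path.insert(0,'.')
import numpy as np, cv2
from plant import get_state, snapshot, camera_model, workorder, boxes_of, mark_of, r
def snap(cam,name):
    im=snapshot(cam); cv2.imwrite(f'pics/{name}.png',im[:,:,::-1]); return im
def toworld(cam,row,col,z):
    m=camera_model(cam);K=np.array(m['mtx']);T=np.array(m['extrinsics'])
    d=np.array(m.get('dist',m.get('distortion',[0]*5)) ,float)
    p=cv2.undistortPoints(np.array([[[col,row]]],float),K,d)[0,0]
    v=T[:3,:3]@np.array([p[0],-p[1],-1]); o=T[:3,3]
    return o+v*(z-o[2])/v[2]
def topix(cam,P):
    m=camera_model(cam);K=np.array(m['mtx']);T=np.linalg.inv(np.array(m['extrinsics']))
    c=T[:3,:3]@np.array(P)+T[:3,3]; u=K@np.array([c[0],-c[1],-c[2]]); return u[:2]/u[2]
E
python3 - <<'E'
from h import *
s=get_state(); print(s, r.finger_overhang)
for c in ('scene','top'):
    snap(c,c+'0'); print(camera_model(c))
E
```

```text
pics
{'clock': 0.0, 'q': array([-1.14919396,  0.68996569, -0.19448237,  1.56633128,  0.15730813,
        0.90252719, -0.21509899]), 'qd': array([ 5.61903931e-04,  1.08743461e-04,  4.17848875e-04, -7.77549070e-04,
       -1.40109872e-03, -8.94260247e-04, -7.60408246e-05]), 'joint_torque': array([-1.50916167e-04, -5.27559292e+01, -1.26663845e+00, -1.53431726e+01,
       -5.24907745e-02,  6.32171912e-03,  1.59587330e-04]), 'tool_pos': array([0.23618478, 0.57801383, 0.25992402]), 'eef_rot': array([ 1.92656704e-01,  9.81265788e-01, -9.15629793e-04, -9.54773016e-05]), 'contact_force': array([0.22759864, 0.60592043, 0.63804651]), 'moment': array([-0.00699675, -0.06021274, -0.00835059]), 'opening': 0.9996845896754083} 0.022
{'mtx': array([[450.92279959,   0.        , 317.04993041],
       [  0.        , 450.92279959, 196.84428019],
       [  0.        ,   0.        ,   1.        ]]), 'extrinsics': array([[ 0.44733156, -0.68021076,  0.58069596,  1.20535336],
       [ 0.89418425,  0.32697962, -0.30580853, -0.40707494],
       [ 0.01813851,  0.65604699,  0.75450205,  0.97077115],
       [ 0.        ,  0.        ,  0.        ,  1.        ]])}
{'mtx': array([[495.84355375,   0.        , 326.80018594],
       [  0.        , 495.84355375, 193.15229625],
       [  0.        ,   0.        ,   1.        ]]), 'extrinsics': array([[ 0.00814431,  0.97771138, -0.20979545,  0.23656109],
       [-0.99994646,  0.00930231,  0.00453347, -0.03711572],
       [ 0.006384  ,  0.2097473 ,  0.97773479,  1.42522655],
       [ 0.        ,  0.        ,  0.        ,  1.        ]])}
```

View pics/scene0.png

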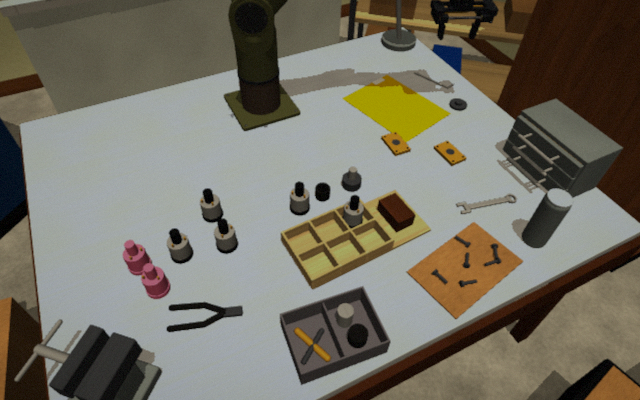

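View pics/top0.png

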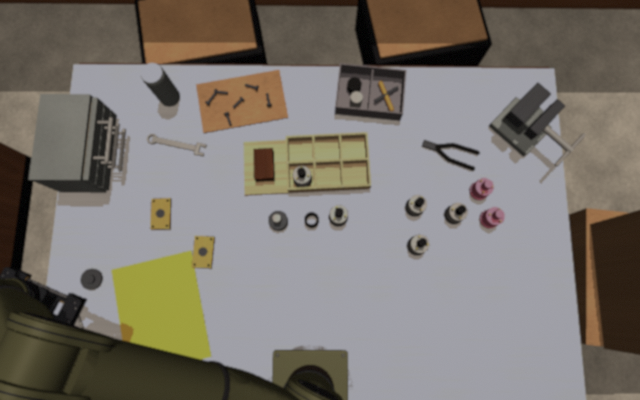

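```bash
python3 - <<'E'
from h import *
for n,z in [('gauge1_mid',.048),('packed1_mid',.056),('plate1_mid',.006),('weight_mid',.033),('crate',0),('pad_top',.05),('cell0',.008),('cell1',.008),('cell2',.008),('cell3',.008),('cell4',.008),('cell5',.008),('bushing',0),('pliers',0),('wrench',0)]:
    for c in ('top','scene'):
        for d in mark_of(n,c)[:9]:
            if d['p']>.3: print(n,c,round(d['p'],2),np.round(d['pixel'],1),np.round(toworld(c,*d['pixel'],z),4)[:2])
print(get_state()['clock'])
E
```

```text
gauge1_mid top 0.75 [214.1 338.2] [ 0.4721 -0.0761]
gauge1_mid scene 0.63 [196.2 297.9] [ 0.4706 -0.0789]
packed1_mid top 0.48 [179.4 302.4] [0.5696 0.0262]
plate1_mid top 0.73 [247.5 202. ] [0.379  0.3114]
plate1_mid scene 0.79 [141.4 394.8] [0.3607 0.3124]
weight_mid top 0.82 [218.4 277.5] [0.4607 0.0958]
weight_mid top 0.62 [179.7 355.2] [ 0.5758 -0.1253]
weight_mid top 0.43 [220.4 309.8] [0.4558 0.004 ]
weight_mid scene 0.84 [177.5 350.8] [0.4598 0.0932]
crate top 0.96 [161.  307.1] [0.6398 0.0158]
crate scene 0.75 [233.6 356.9] [0.6206 0.0241]
pad_top top 0.78 [162. 263.] [0.6214 0.1405]
pad_top scene 0.74 [207.  395.9] [0.6199 0.1395]
pad_top scene 0.73 [244.2 372. ] [0.6955 0.0195]
cell0 top 0.94 [155.2 296.4] [0.6551 0.0476]
cell0 top 0.9 [174.2 328.2] [ 0.5978 -0.0473]
cell0 top 0.86 [150.1 353.9] [ 0.6726 -0.1234]
cell0 top 0.72 [177.9 302. ] [0.5859 0.0296]
cell0 top 0.63 [175.8 357.1] [ 0.5938 -0.1325]
cell0 top 0.62 [151.3 328. ] [ 0.6681 -0.0462]
cell0 scene 0.89 [256.9 345.9] [ 0.6769 -0.0412]
cell0 scene 0.85 [241.9 372.5] [0.6665 0.0439]
cell0 scene 0.71 [244.2 302.7
[... 2736 characters left out ...]
5.9] [ 0.6769 -0.0412]
cell5 scene 0.85 [241.9 372.5] [0.6665 0.0439]
cell5 scene 0.71 [244.2 302.7] [ 0.5937 -0.1231]
cell5 scene 0.65 [220.9 351.3] [0.5818 0.0282]
cell5 scene 0.64 [231.4 326.7] [ 0.5842 -0.0481]
cell5 scene 0.62 [267.4 319.2] [ 0.675  -0.1162]
bushing top 0.69 [222.  311.2] [0.4563 0.0009]
bushing scene 0.64 [196.8 321.6] [ 0.4637 -0.0018]
pliers top 0.7 [149.8 447.1] [ 0.6789 -0.4036]
pliers top 0.54 [221.7 309.7] [0.4571 0.0052]
pliers scene 0.98 [318.3 208.8] [ 0.6815 -0.4039]
pliers scene 0.37 [232.7 325.6] [ 0.5816 -0.0498]
wrench top 0.85 [143.9 180.1] [0.6892 0.3973]
wrench scene 0.85 [200.3 487.5] [0.6812 0.4201]
wrench scene 0.42 [137.8 396.1] [0.3427 0.3302]
1.6
```

```bash
python3 - <<'E'
from h import *
a=cv2.imread('pics/top0.png'); b=cv2.imread('pics/scene0.png')
cv2.imwrite('pics/t_a.png',cv2.resize(a[120:270,130:380],None,fx=3.2,fy=3.2,interpolation=cv2.INTER_CUBIC))
cv2.imwrite('pics/t_b.png',cv2.resize(a[120:270,380:530],None,fx=3.2,fy=3.2,interpolation=cv2.INTER_CUBIC))
cv2.imwrite('pics/t_c.png',cv2.resize(a[250:400,0:250],None,fx=3.2,fy=3.2,interpolation=cv2.INTER_CUBIC))
cv2.imwrite('pics/s_a.png',cv2.resize(b[90:270,270:500],None,fx=3.2,fy=3.2,interpolation=cv2.INTER_CUBIC))
E
```

```text
(no output)
```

View pics/t_a.png

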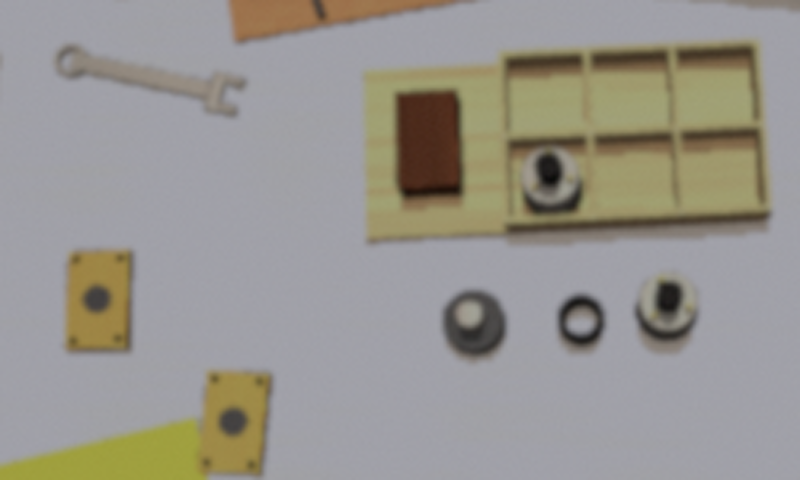

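View pics/t_b.png

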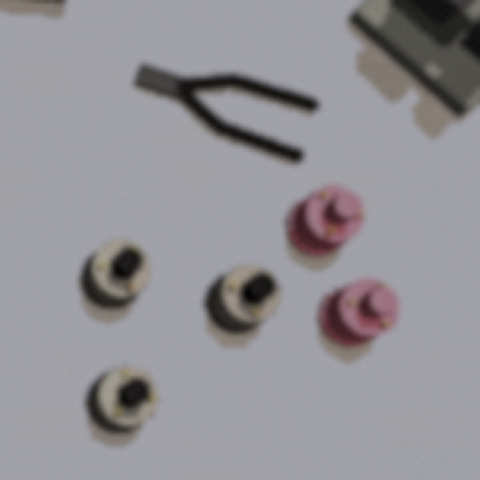

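View pics/t_c.png

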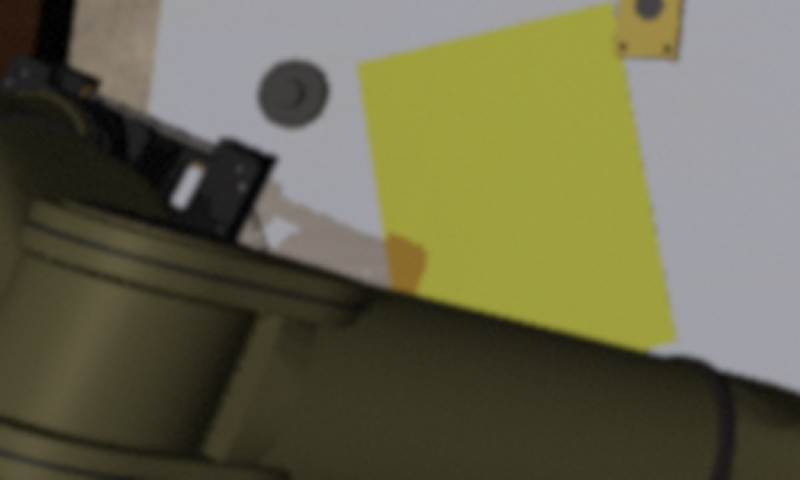

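View pics/s_a.png

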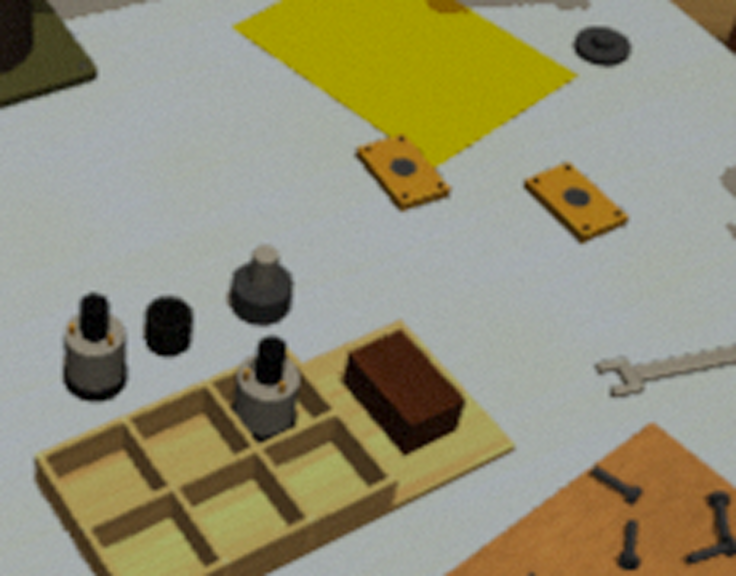

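```bash
cat > fit.py <<'E'
from h import *
from scipy.optimize import minimize
def boxpts(x,y,th,lx,ly,z0,z1):
    c,s=np.cos(th),np.sin(th)
    return [(x+c*a-s*b,y+s*a+c*b,z) for a in(-lx/2,lx/2) for b in(-ly/2,ly/2) for z in(z0,z1)]
def cylpts(x,y,segs):
    t=np.linspace(0,2*np.pi,40,endpoint=False)
    return [[(x+R*np.cos(a),y+R*np.sin(a),z) for a in t for z in (z0,z1)] for R,z0,z1 in segs]
S=6
def render(cam,groups,win):
    c0,r0,c1,r1=win
    im=np.zeros(((r1-r0)*S,(c1-c0)*S),np.uint8)
    for g in groups:
        p=np.array([topix(cam,q) for q in g])
        p=((p-[c0-.5,r0-.5])*S-.5)
        h=cv2.convexHull(p.astype(np.float32))
        cv2.fillConvexPoly(im,np.round(h*16).astype(np.int32),255,cv2.LINE_AA,4)
    return cv2.resize(im,(c1-c0,r1-r0),interpolation=cv2.INTER_AREA)/255.
def soft(im,win,fg,bg):
    c0,r0,c1,r1=win
    a=im[r0:r1,c0:c1].astype(float); fg=np.array(fg,float);bg=np.array(bg,float); d=fg-bg
    return np.clip(((a-bg)@d)/(d@d),0,1)
def brown(a): # pad mask
    a=a.astype(float); 
    return a
def fitobj(obs,geom,x0,step):
    # obs: list of (cam,softmask,win)
    def cost(p): return sum(((cv2.GaussianBlur(render(c,geom(p),w),(0,0),.8)-m)**2).sum() for c,m,w in obs)
    best=minimize(cost,x0,method='Nelder-Mead',options=dict(xatol=1e-5,fatol=1e-4,maxiter=400,initial_simplex=np.vstack([x0]+[np.array(x0)+np.eye(len(x0))[i]*step[i] for i in range(len(x0))])))
    return best.x,best.fun
E
python3 - <<'E'
from h import *
for n,z in [('gauge1_mid',.048)]:
    for c in ('top','scene'):
        for d in mark_of(n,c):
            print(n,c,round(d['p'],2),np.round(d['pixel'],1),np.round(toworld(c,*d['pixel'],z),4)[:2])
        for d in boxes_of(n,c): print(d)
for n in ['plate1_mid','weight_mid','packed1_mid']:
    for c in ('top','scene'):
        for d in mark_of(n,c): print(n,c,round(d['p'],2),np.round(d['pixel'],1))
t=cv2.imread('pics/top0.png')[:,:,::-1];s=cv2.imread('pics/scene0.png')[:,:,::-1]
for r0,c0 in [(165,262),(178,262),(160,285),(214,170),(205,160),(250,190),(240,203),(230,170)]: print('top',r0,c0,t[r0,c0])
for r0,c0 in [(208,395),(220,388),(225,405),(205,425),(145,385),(140,390),(130,395),(155,450),(160,420)]: print('sc',r0,c0,s[r0,c0])
E
```

```text
gauge1_mid top 0.75 [214.1 338.2] [ 0.4721 -0.0761]
gauge1_mid top 0.22 [162.5 262.4] [0.6205 0.1425]
{'rect': [329.8, 203.7, 346.5, 230.1], 'p': 0.72}
gauge1_mid scene 0.63 [196.2 297.9] [ 0.4706 -0.0789]
{'rect': [341.0, 193.7, 365.4, 227.4], 'p': 0.74}
{'rect': [289.0, 180.4, 309.6, 214.9], 'p': 0.68}
{'rect': [283.3, 190.7, 430.6, 286.1], 'p': 0.34}
plate1_mid top 0.73 [247.5 202. ]
plate1_mid scene 0.79 [141.4 394.8]
weight_mid top 0.82 [218.4 277.5]
weight_mid top 0.62 [179.7 355.2]
weight_mid top 0.43 [220.4 309.8]
weight_mid scene 0.84 [177.5 350.8]
packed1_mid top 0.48 [179.4 302.4]
packed1_mid top 0.24 [215.4 162.3]
top 165 262 [75 41 27]
top 178 262 [57 30 18]
top 160 285 [160 158 116]
top 214 170 [120 106  88]
top 205 160 [157 134  69]
top 250 190 [158 158 132]
top 240 203 [158 139  72]
top 230 170 [144 141 142]
sc 208 395 [66 30 16]
sc 220 388 [26 13  7]
sc 225 405 [29 11  5]
sc 205 425 [165 172 168]
sc 145 385 [156 161 155]
sc 140 390 [167 114  22]
sc 130 395 [165 155   0]
sc 155 450 [156 109  29]
sc 160 420 [166 171 167]
```

```bash
cat >> fit.py <<'E'
def render2(cam,groups,win):
    c0,r0,c1,r1=win
    im=np.zeros(((r1-r0)*S,(c1-c0)*S),np.uint8)
    for g,v in groups:
        p=np.array([topix(cam,q) for q in g]); p=((p-[c0-.5,r0-.5])*S-.5)
        h=cv2.convexHull(p.astype(np.float32))
        cv2.fillConvexPoly(im,np.round(h*16).astype(np.int32),v,cv2.LINE_8,4)
    return cv2.resize(im,(c1-c0,r1-r0),interpolation=cv2.INTER_AREA)/255.
def gaugegeom(p,z=0):
    a=cylpts(p[0],p[1],[(.028,z,z+.012),(.026,z+.012,z+.06),(.012,z+.06,z+.096)])
    return [(a[0],255),(a[1],0),(a[2],255)]
def weightgeom(p,z=0):
    a=cylpts(p[0],p[1],[(.028,z,z+.03),(.012,z+.03,z+.066)])
    return [(a[0],255),(a[1],0)]
def dark(im,win,lo,hi):
    c0,r0,c1,r1=win
    v=im[r0:r1,c0:c1].astype(float).max(2); return np.clip((hi-v)/(hi-lo),0,1)
def fit2(obs,geom,x0,step=(.004,.004)):
    def cost(p): return sum(((cv2.GaussianBlur(render2(c,geom(p),w),(0,0),.8)-m)**2).sum() for c,m,w in obs)
    n=len(x0)
    b=minimize(cost,x0,method='Nelder-Mead',options=dict(xatol=2e-5,fatol=1e-4,maxiter=300,initial_simplex=np.vstack([x0]+[np.array(x0)+np.eye(n)[i]*step[i] for i in range(n)])))
    return b.x,b.fun
def winof(cam,pts,m=6):
    p=np.array([topix(cam,q) for q in pts]); a=np.floor(p.min(0)-m).astype(int); b=np.ceil(p.max(0)+m).astype(int)
    return (max(a[0],0),max(a[1],0),min(b[0],640),min(b[1],400))
LO={'top':45,'scene':30};HI={'top':110,'scene':110}
def fitgauge(ims,x0,z=0,geom=gaugegeom,lo=None,cams=('top','scene')):
    out={}
    for cs in [(c,) for c in cams]+([tuple(cams)] if len(cams)>1 else []):
        x=np.array(x0,float)
        for k in range(2):
            obs=[]
            for c in cs:
                w=winof(c,[q for g,v in geom(x,z) for q in g]); obs.append((c,dark(ims[c],w,LO[c] if lo is None else lo,HI[c]),w))
            x,f=fit2(obs,lambda p:geom(p,z),x)
        out['+'.join(cs)]=(np.round(x,4),round(f,2))
    return out
def colmask(im,win,kind):
    c0,r0,c1,r1=win; a=im[r0:r1,c0:c1].astype(float)
    R,G,B=a[...,0],a[...,1],a[...,2]
    if kind=='brass': # vs bench
        return np.clip(((R-B)/np.maximum(R,1)-.1)/.3,0,1)
    if kind=='pad':
        return np.clip((120-R)/(50.),0,1)
def fitbox(ims,x0,lx,ly,z0,z1,kind,cams=('top','scene')):
    out={}
    for cs in [(c,) for c in cams]+([tuple(cams)] if len(cams)>1 else []):
        x=np.array(x0,float)
        g=lambda p:[(boxpts(p[0],p[1],p[2],lx,ly,z0,z1),255)]
        for k in range(2):
            obs=[]
            for c in cs:
                w=winof(c,g(x)[0][0],5); obs.append((c,colmask(ims[c],w,kind),w))
            x,f=fit2(obs,g,x,(.004,.004,.05))
        out['+'.join(cs)]=(np.round(x,4),round(f,2))
    return out
E
cat > m1.py <<'E'
from fit import *
ims={c:cv2.imread(f'pics/{c}0.png')[:,:,::-1] for c in('top','scene')}
for r0,c0 in [(214,338),(205,416),(212,456),(244,418)]:
    x=toworld('top',r0,c0,.05)[:2]
    print('G',fitgauge(ims,x))
x=toworld('top',178,302,.06)[:2]; print('packed',fitgauge(ims,x,.008))
print('W',fitgauge(ims,(.46,.095),0,weightgeom,lo=50))
print('pad',fitbox(ims,(.621,.14,0),.09,.056,.008,.05,'pad'))
print('p1',fitbox(ims,np.r_[toworld('top',214,160,.012)[:2],0],.09,.056,0,.012,'brass'))
print('p2',fitbox(ims,np.r_[toworld('top',251,203,.012)[:2],0],.09,.056,0,.012,'brass'))
E
time python3 m1.py
```

```text
Traceback (most recent call last):
  File "m1.py", line 5, in <module>
    print('G',fitgauge(ims,x))
              ~~~~~~~~^^^^^^^
  File "fit.py", line 65, in fitgauge
    x,f=fit2(obs,lambda p:geom(p,z),x)
        ~~~~^^^^^^^^^^^^^^^^^^^^^^^^^^
  File "fit.py", line 51, in fit2
    b=minimize(cost,x0,method='Nelder-Mead',options=dict(xatol=2e-5,fatol=1e-4,maxiter=300,initial_simplex=np.vstack([x0]+[np.array(x0)+np.eye(n)[i]*step[i] for i in range(n)])))
  File "fit.py", line 49, in cost
    def cost(p): return sum(((cv2.GaussianBlur(render2(c,geom(p),w),(0,0),.8)-m)**2).sum() for c,m,w in obs)
                        ~~~^^^^^^^^^^^^^^^^^^^^^^^^^^^^^^^^^^^^^^^^^^^^^^^^^^^^^^^^^^^^^^^^^^^^^^^^^^^^^^^^^
  File "fit.py", line 49, in <genexpr>
    def cost(p): return sum(((cv2.GaussianBlur(render2(c,geom(p),w),(0,0),.8)-m)**2).sum() for c,m,w in obs)
                                               ~~~~~~~^^^^^^^^^^^^^
  File "fit.py", line 35, in render2
    p=np.array([topix(cam,q) for q in g]); p=((p-[c0-.5,r0-.5])*S-.5)
                ~~~~~^^^^^^^
  File "h.py", line 13, in topix
    m=camera_model(cam);K=np.array(m['mtx']);T=np.linalg.inv(np.array(m['extrinsics']))
ValueError: time passes only in moves, steps and waits

real	0m8.262s
user	0m4.525s
sys	0m0.517s
```

```bash
python3 - <<'E'
s=open('h.py').read()
s=s.replace("def toworld","_cm={}\ndef CM(c):\n    if c not in _cm: _cm[c]=camera_model(c)\n    return _cm[c]\ndef toworld").replace("m=camera_model(cam)","m=CM(cam)")
s=s[:s.index("def topix")]+'''def topix(cam,P):
    m=CM(cam);K=np.array(m['mtx']);T=np.linalg.inv(np.array(m['extrinsics']))
    P=np.atleast_2d(P); c=P@T[:3,:3].T+T[:3,3]; u=(c*[1,-1,-1])@K.T; q=u[:,:2]/u[:,2:]
    return q[0] if len(q)==1 else q
'''
open('h.py','w').write(s)
f=open('fit.py').read().replace("np.array([topix(cam,q) for q in g])","topix(cam,np.array(g))").replace("np.array([topix(cam,q) for q in pts])","topix(cam,np.array(pts))")
open('fit.py','w').write(f)
E
time python3 m1.py; python3 -c "
from h import *
print(get_state()['clock'], {k:v for k,v in CM('top').items() if k not in('mtx','extrinsics')})"
```

```text
G {'top': (array([ 0.4738, -0.0763]), np.float64(22.48)), 'scene': (array([ 0.4696, -0.0747]), np.float64(85.34)), 'top+scene': (array([ 0.4707, -0.0753]), np.float64(116.08))}
G {'top': (array([ 0.5051, -0.3016]), np.float64(43.08)), 'scene': (array([ 0.4991, -0.2984]), np.float64(191.09)), 'top+scene': (array([ 0.5007, -0.2991]), np.float64(246.76))}
G {'top': (array([ 0.4833, -0.4151]), np.float64(55.82)), 'scene': (array([ 0.4792, -0.4115]), np.float64(108.65)), 'top+scene': (array([ 0.4803, -0.4123]), np.float64(182.74))}
G {'top': (array([ 0.3916, -0.3046]), np.float64(30.93)), 'scene': (array([ 0.388 , -0.3006]), np.float64(171.97)), 'top+scene': (array([ 0.3898, -0.3018]), np.float64(227.74))}
packed {'top': (array([0.5869, 0.0297]), np.float64(58.43)), 'scene': (array([0.5789, 0.0298]), np.float64(211.98)), 'top+scene': (array([0.5804, 0.0292]), np.float64(281.65))}
W {'top': (array([0.4586, 0.0971]), np.float64(57.2)), 'scene': (array([0.4557, 0.0984]), np.float64(60.4)), 'top+scene': (array([0.4575, 0.0975]), np.float64(129.16))}
pad {'top': (array([0.6179, 0.1401, 0.0721]), np.float64(38.46)), 'scene': (array([0.6206, 0.1408, 0.0492]), np.float64(136.28)), 'top+scene': (array([0.6194, 0.1407, 0.0622]), np.float64(179.8))}
p1 {'top': (array([0.4764, 0.4379, 0.0483]), np.float64(47.96)), 'scene': (array([0.4772, 0.4393, 0.0306]), np.float64(34.8)), 'top+scene': (array([0.4769, 0.4384, 0.0465]), np.float64(84.89))}
p2 {'top': (array([ 0.3667,  0.3109, -0.1019]), np.float64(240.54)), 'scene': (array([ 0.3657,  0.3135, -0.1137]), np.float64(343.09)), 'top+scene': (array([ 0.3668,  0.3118, -0.1071]), np.float64(587.22))}
2.1 {}
real	0m9.158s
user	0m9.519s
sys	0m0.110s
```

```bash
cat > go.py <<'E'
from h import *
from scipy.spatial.transform import Rotation as Ro
def rel(x,y,z,phi=90,s=None):
    """normalised shift/turn to reach world pose from now; phi = direction of jaw axis deg (mod 180)"""
    s=s or get_state(); R=Ro.from_quat(s['eef_rot']).as_matrix()
    d=R.T@(np.array([x,y,z])-s['tool_pos'])/.75
    f=np.degrees(np.arctan2(R[1,1],R[0,1])); df=(phi-f+90)%180-90
    return np.round(d,4).tolist(), round(-np.radians(df)/2,4), round(float(np.linalg.norm(d)*.75/.0417),1)
def st():
    s=get_state(); R=Ro.from_quat(s['eef_rot']).as_matrix()
    print('t',round(s['clock'],2),'pos',np.round(s['tool_pos'],4),'phi',round(np.degrees(np.arctan2(R[1,1],R[0,1])),2),'tilt',round(np.degrees(np.arccos(-R[2,2])),2),'F',np.round(s['contact_force'],1),'open mm',round(s['opening']*88.1,1),'q',np.round(s['q'],2))
E
python3 - <<'E'
from go import *
st()
print(rel(.4715,-.0757,.21)); print(rel(.4715,-.0757,.086))
E
```

```text
t 2.1 pos [0.2363 0.5786 0.2607] phi 67.78 tilt 0.0 F [ 0.8 -0.1 -0.3] open mm 87.8 q [-1.15  0.69 -0.19  1.57  0.16  0.9  -0.22]
([-0.6202, -0.6891, 0.0676], np.float64(-0.1939), 16.7)
([-0.6202, -0.6891, 0.2329], np.float64(-0.1939), 17.2)
```

Call:
jog_arm(rows=[[[-0.6202,-0.6891,0.0676],-0.1939],[[-0.6202,-0.6891,0.0676],-0.1939],[[-0.6202,-0.6891,0.0676],-0.1939],[[-0.6202,-0.6891,0.0676],-0.1939],[[-0.6202,-0.6891,0.0676],-0.1939],[[-0.6202,-0.6891,0.0676],-0.1939],[[-0.6202,-0.6891,0.0676],-0.1939],[[-0.6202,-0.6891,0.0676],-0.1939],[[-0.6202,-0.6891,0.0676],-0.1939],[[-0.6202,-0.6891,0.0676],-0.1939],[[-0.6202,-0.6891,0.0676],-0.1939],[[-0.6202,-0.6891,0.0676],-0.1939],[[-0.6202,-0.6891,0.0676],-0.1939],[[-0.6202,-0.6891,0.0676],-0.1939],[[-0.6202,-0.6891,0.0676],-0.1939],[[-0.6202,-0.6891,0.0676],-0.1939],[[-0.6202,-0.6891,0.0676],-0.1939],[[-0.6202,-0.6891,0.0676],-0.1939],[[-0.6202,-0.6891,0.0676],-0.1939]], gripper=60, newtons=20)

```text
clock: 3.68
tool_pos: [0.4719, -0.0777, 0.2098]
eef_rot: [0.002, 1.0, -0.0, 0.0]
contact_force: [0.3, 0.6, -0.3]
opening: 0.678
```

```bash
python3 - <<'E'
from go import *
st()
print(rel(.4715,-.0757,.21)); print(rel(.4715,-.0757,.086))
snap('top','t1');snap('scene','s1')
E
```

```text
t 3.68 pos [ 0.4719 -0.0777  0.2098] phi 89.71 tilt 0.02 F [ 0.3  0.6 -0.3] open mm 59.7 q [ 0.32  0.6  -0.39  2.05  0.42  0.57  1.2 ]
([0.0005, 0.0026, -0.0003], np.float64(-0.0025), 0.0)
([0.0006, 0.0027, 0.165], np.float64(-0.0025), 3.0)
```

Call:
jog_arm(rows=[[[0,0,0.05],0],[[0,0,0.1],0],[[0,0,0.14],0],[[0,0,0.165],0],[[0,0,0.165],0],[[0,0,0.165],0]])

```text
clock: 4.28
tool_pos: [0.471, -0.0738, 0.0861]
eef_rot: [-0.002, 1.0, 0.0, -0.001]
contact_force: [0.8, -0.6, -0.3]
opening: 0.68
```

Call:
jog_arm(rows=[[[0,0,0],0],[[0,0,0],0],[[0,0,0],0],[[0,0,0],0],[[0,0,0],0]], gripper=10)

```text
clock: 4.7
tool_pos: [0.4719, -0.0759, 0.087]
eef_rot: [0.0, 1.0, 0.0, 0.001]
contact_force: [-0.1, 0.1, -0.8]
opening: 0.331
```

```bash
python3 - <<'E'
from go import *
st()
a=snap('top','t2');b=snap('scene','s2')
cv2.imwrite('pics/c2.png',np.hstack([cv2.resize(a[150:260,250:400],None,fx=2.6,fy=2.6),cv2.resize(b[130:240,240:390],None,fx=2.6,fy=2.6)])[:,:,::-1])
E
```

```text
t 4.7 pos [ 0.4719 -0.0759  0.087 ] phi 89.97 tilt 0.08 F [-0.1  0.1 -0.8] open mm 29.2 q [ 0.17  0.82 -0.17  2.13  0.58  0.23  1.05]
```

View pics/c2.png

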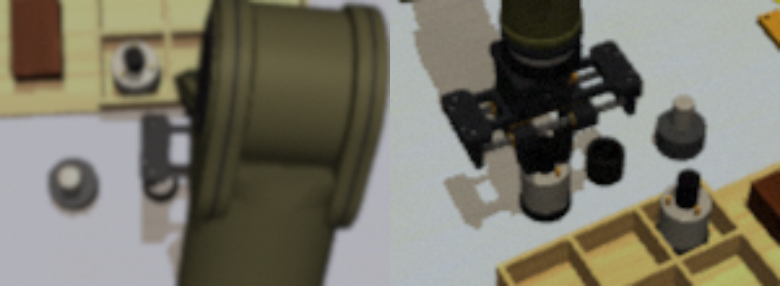

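Call:
jog_arm(rows=[[[0,0,0],0],[[0,0,0],0],[[0,0,0],0],[[0,0,0],0],[[0,0,0],0]])

```text
clock: 5.22
tool_pos: [0.4718, -0.0755, 0.0866]
eef_rot: [-0.0, 1.0, 0.0, 0.0]
contact_force: [-0.9, 1.0, 5.9]
opening: 0.261
```

```bash
python3 - <<'E'
from go import *
st()
print(rel(.4715,-.0757,.21)); print(rel(.6705,-.0426,.21));print(rel(.6705,-.0426,.096))
E
```

```text
t 5.22 pos [ 0.4718 -0.0755  0.0866] phi 90.01 tilt 0.05 F [-0.9  1.   5.9] open mm 23.0 q [ 0.17  0.82 -0.17  2.13  0.58  0.23  1.05]
([0.0003, -0.0002, -0.1645], np.float64(0.0001), 3.0)
([-0.2651, 0.0438, -0.1642], np.float64(0.0001), 5.7)
([-0.265, 0.0438, -0.0122], np.float64(0.0001), 4.8)
```

Call:
jog_arm(rows=[[[0,0,-0.05],0],[[0,0,-0.1],0],[[0,0,-0.14],0],[[-0.02,0,-0.165],0],[[-0.07,0.01,-0.165],0],[[-0.12,0.02,-0.165],0],[[-0.17,0.03,-0.165],0],[[-0.22,0.04,-0.165],0],[[-0.25,0.0438,-0.165],0],[[-0.265,0.0438,-0.165],0],[[-0.265,0.0438,-0.165],0],[[-0.265,0.0438,-0.165],0],[[-0.265,0.0438,-0.13],0],[[-0.265,0.0438,-0.09],0],[[-0.265,0.0438,-0.05],0],[[-0.265,0.0438,-0.03],0],[[-0.265,0.0438,-0.02],0],[[-0.265,0.0438,-0.013],0],[[-0.265,0.0438,-0.0122],0],[[-0.265,0.0438,-0.0122],0]])

```text
clock: 6.88
tool_pos: [0.6707, -0.0429, 0.0965]
eef_rot: [0.0, 1.0, 0.0, 0.001]
contact_force: [0.4, -0.4, -3.6]
opening: 0.265
```

```bash
python3 - <<'E'
from go import *
st()
a=snap('top','t3');b=snap('scene','s3')
cv2.imwrite('pics/c3.png',np.hstack([cv2.resize(a[100:230,250:400],None,fx=2.6,fy=2.6),cv2.resize(b[170:300,270:420],None,fx=2.6,fy=2.6)])[:,:,::-1])
E
```

```text
t 6.88 pos [ 0.6707 -0.0429  0.0965] phi 89.99 tilt 0.09 F [ 0.4 -0.4 -3.6] open mm 23.3 q [ 0.18  0.97 -0.37  1.52  0.46  0.73  1.19]
```

View pics/c3.png

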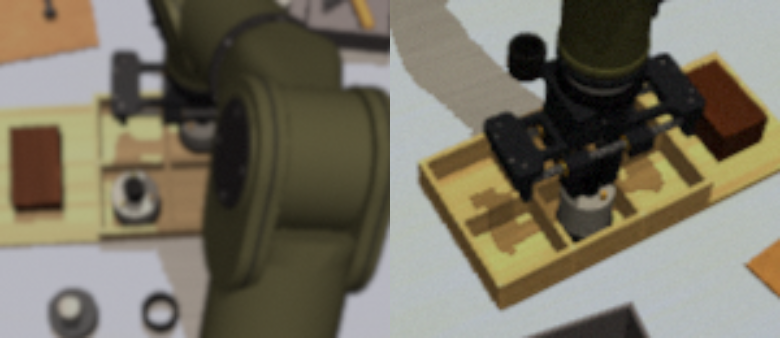

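Call:
jog_arm(rows=[[[0,0,0.0022],0],[[0,0,0.0022],0],[[0,0,0.0022],0],[[0,0,0.0022],0],[[0,0,0.0022],0],[[0,0,-0.01],0],[[0,0,-0.05],0],[[0,0,-0.1],0],[[0,0,-0.15],0]], gripper=50)

```text
clock: 7.73
tool_pos: [0.6696, -0.0428, 0.2092]
eef_rot: [-0.0, 1.0, 0.0, -0.001]
contact_force: [0.8, -0.2, -0.2]
opening: 0.574
```

```bash
python3 - <<'E'
from go import *
from fit import *
st()
print(rel(.40,-.30,.22)); 
ims={'top':snap('top','t4'),'scene':snap('scene','s4')}
for x in [(.503,-.3),(.482,-.414),(.3905,-.3025)]: print(fitgauge(ims,x))
E
```

```text
t 7.73 pos [ 0.6696 -0.0428  0.2092] phi 90.02 tilt 0.1 F [ 0.8 -0.2 -0.2] open mm 50.6 q [ 0.21  0.83 -0.42  1.45  0.39  0.94  1.25]
([0.3597, -0.3428, -0.0139], np.float64(0.0002), 8.9)
{'top': (array([ 0.5058, -0.2998]), np.float64(199.14)), 'scene': (array([ 0.4994, -0.2985]), np.float64(154.53)), 'top+scene': (array([ 0.5007, -0.2982]), np.float64(363.42))}
{'top': (array([ 0.4838, -0.4159]), np.float64(48.71)), 'scene': (array([ 0.4792, -0.4116]), np.float64(86.96)), 'top+scene': (array([ 0.4804, -0.4123]), np.float64(157.76))}
{'top': (array([ 0.3918, -0.3046]), np.float64(29.59)), 'scene': (array([ 0.3878, -0.3005]), np.float64(150.82)), 'top+scene': (array([ 0.389 , -0.3009]), np.float64(196.37))}
```

View pics/s4.png

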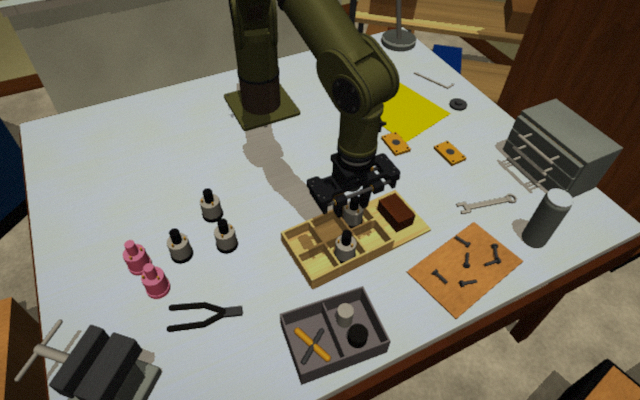

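Call:
jog_arm(rows=[[[0.37,-0.346,0],0],[[0.37,-0.346,0],0],[[0.37,-0.346,0],0],[[0.37,-0.346,0],0],[[0.37,-0.346,0],0],[[0.37,-0.346,0],0],[[0.37,-0.346,0],0],[[0.37,-0.346,0],0],[[0.372,-0.346,0],0],[[0.3728,-0.3463,0],0],[[0.3728,-0.3463,0],0],[[0.3728,-0.3463,0],0],[[0.3728,-0.3463,0.04],0],[[0.3728,-0.3463,0.08],0],[[0.3728,-0.3463,0.12],0],[[0.3728,-0.3463,0.15],0],[[0.3728,-0.3463,0.164],0],[[0.3728,-0.3463,0.164],0],[[0.3728,-0.3463,0.164],0]])

```text
clock: 9.42
tool_pos: [0.393, -0.3004, 0.0843]
eef_rot: [-0.002, 1.0, 0.001, 0.001]
contact_force: [-0.6, 0.2, -0.1]
opening: 0.565
```

Call:
jog_arm(rows=[[[0,0,0],0],[[0,0,0],0],[[0,0,0],0],[[0,0,0],0],[[0,0,0],0],[[0,0,0],0],[[0,0,0],0]], gripper=10)

```text
clock: 10.0
tool_pos: [0.3909, -0.3025, 0.0851]
eef_rot: [-0.0, 1.0, 0.0, 0.0]
contact_force: [-0.1, 1.5, 2.6]
opening: 0.265
```

```bash
python3 - <<'E'
from go import *
st()
print(rel(.6756,-.1204,.22));print(rel(.6756,-.1204,.096))
E
```

```text
t 10.0 pos [ 0.3909 -0.3025  0.0851] phi 90.01 tilt 0.05 F [-0.1  1.5  2.6] open mm 23.4 q [ 0.71  0.84 -0.24  2.08  0.66  0.3   1.48]
([-0.3797, 0.2427, -0.1795], np.float64(0.0001), 8.7)
([-0.3796, 0.2427, -0.0141], np.float64(0.0001), 8.1)
```

Call:
jog_arm(rows=[[[0,0,-0.05],0],[[0,0,-0.1],0],[[0,0,-0.15],0],[[0,0,-0.175],0],[[-0.38,0.243,-0.18],0],[[-0.38,0.243,-0.18],0],[[-0.38,0.243,-0.18],0],[[-0.38,0.243,-0.18],0],[[-0.38,0.243,-0.18],0],[[-0.38,0.243,-0.18],0],[[-0.38,0.243,-0.18],0],[[-0.38,0.243,-0.18],0],[[-0.38,0.243,-0.18],0],[[-0.38,0.243,-0.18],0],[[-0.38,0.243,-0.18],0],[[-0.38,0.243,-0.13],0],[[-0.38,0.243,-0.08],0],[[-0.38,0.243,-0.045],0],[[-0.38,0.243,-0.025],0],[[-0.38,0.243,-0.0135],0]])

```text
clock: 11.67
tool_pos: [0.6731, -0.1224, 0.0927]
eef_rot: [0.001, 1.0, -0.0, -0.002]
contact_force: [-4.8, 7.8, 24.8]
opening: 0.263
```

```bash
python3 - <<'E'
from go import *
st()
a=snap('top','t5');b=snap('scene','s5')
cv2.imwrite('pics/c5.png',np.hstack([cv2.resize(a[100:230,250:400],None,fx=2.6,fy=2.6),cv2.resize(b[170:300,270:420],None,fx=2.6,fy=2.6)])[:,:,::-1])
E
```

```text
t 11.67 pos [ 0.6731 -0.1224  0.0927] phi 89.88 tilt 0.28 F [-4.8  7.8 24.8] open mm 23.2 q [ 0.31  1.   -0.39  1.47  0.48  0.78  1.3 ]
```

View pics/c5.png

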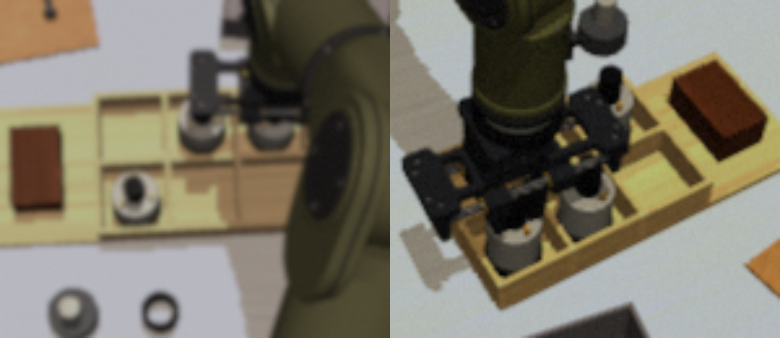

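Call:
jog_arm(rows=[[[0,0,0.0],0],[[0,0,0.0],0],[[0,0,0.0],0],[[0,0,0.0],0],[[0,0,0.0],0],[[0,0,-0.01],0],[[0,0,-0.05],0],[[0,0,-0.1],0],[[0,0,-0.15],0]], gripper=50)

```text
clock: 12.52
tool_pos: [0.675, -0.1202, 0.2087]
eef_rot: [-0.0, 1.0, 0.0, -0.001]
contact_force: [1.4, 0.1, 0.8]
opening: 0.569
```

```bash
python3 - <<'E'
from go import *
from fit import *
st()
ims={'top':snap('top','t6'),'scene':snap('scene','s6')}
for x in [(.503,-.3),(.482,-.414)]: print(fitgauge(ims,x))
print(rel(.5035,-.3005,.22),rel(.5035,-.3005,.086)); 
E
```

```text
t 12.52 pos [ 0.675  -0.1202  0.2087] phi 90.02 tilt 0.1 F [1.4 0.1 0.8] open mm 50.1 q [ 0.33  0.86 -0.45  1.4   0.41  0.98  1.36]
{'top': (array([ 0.4672, -0.2854]), np.float64(555.04)), 'scene': (array([ 0.5003, -0.2981]), np.float64(73.07)), 'top+scene': (array([ 0.4998, -0.2982]), np.float64(554.81))}
{'top': (array([ 0.4838, -0.4151]), np.float64(105.25)), 'scene': (array([ 0.4792, -0.4116]), np.float64(85.73)), 'top+scene': (array([ 0.4805, -0.4122]), np.float64(221.21))}
([0.235, -0.2408, -0.0092], np.float64(-0.0003), 6.1) ([0.2374, -0.2407, 0.1694], np.float64(-0.0003), 6.8)
```

View pics/s6.png

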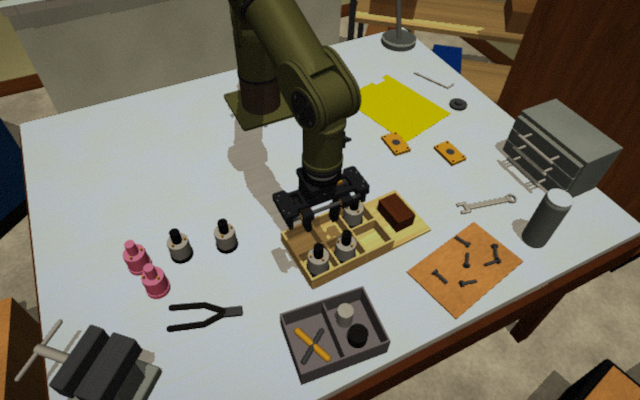

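Call:
jog_arm(rows=[[[0.23,-0.24,0],0],[[0.23,-0.24,0],0],[[0.23,-0.24,0],0],[[0.23,-0.24,0],0],[[0.23,-0.24,0],0],[[0.23,-0.24,0],0],[[0.23,-0.24,0],0],[[0.23,-0.24,0],0],[[0.23,-0.24,0],0],[[0.23,-0.24,0.04],0],[[0.23,-0.24,0.08],0],[[0.23,-0.24,0.12],0],[[0.23,-0.24,0.15],0],[[0.23,-0.24,0.163],0],[[0.23,-0.24,0.163],0],[[0.23,-0.24,0.163],0]])

```text
clock: 13.95
tool_pos: [0.5047, -0.2989, 0.0856]
eef_rot: [-0.001, 1.0, 0.0, 0.001]
contact_force: [0.1, 0.0, -0.1]
opening: 0.568
```

Call:
jog_arm(rows=[[[0,0,0],0],[[0,0,0],0],[[0,0,0],0],[[0,0,0],0],[[0,0,0],0],[[0,0,0],0],[[0,0,0],0]], gripper=10)

```text
clock: 14.53
tool_pos: [0.5036, -0.3001, 0.0858]
eef_rot: [-0.0, 1.0, 0.0, 0.001]
contact_force: [-0.2, 0.8, 4.0]
opening: 0.262
```

```bash
python3 - <<'E'
from go import *
st()
print(rel(.5978,-.1254,.22));print(rel(.5978,-.1254,.096))
E
```

```text
t 14.53 pos [ 0.5036 -0.3001  0.0858] phi 90.01 tilt 0.06 F [-0.2  0.8  4. ] open mm 23.1 q [ 0.67  0.91 -0.36  1.8   0.58  0.54  1.5 ]
([-0.1258, 0.2329, -0.1788], np.float64(0.0001), 5.7)
([-0.1256, 0.2329, -0.0135], np.float64(0.0001), 4.8)
```

Call:
jog_arm(rows=[[[0,0,-0.05],0],[[0,0,-0.1],0],[[0,0,-0.15],0],[[0,0,-0.175],0],[[-0.1256,0.233,-0.178],0],[[-0.1256,0.233,-0.178],0],[[-0.1256,0.233,-0.178],0],[[-0.1256,0.233,-0.178],0],[[-0.1256,0.233,-0.178],0],[[-0.1256,0.233,-0.178],0],[[-0.1256,0.233,-0.178],0],[[-0.1256,0.233,-0.178],0],[[-0.1256,0.233,-0.14],0],[[-0.1256,0.233,-0.1],0],[[-0.1256,0.233,-0.06],0],[[-0.1256,0.233,-0.035],0],[[-0.1256,0.233,-0.022],0],[[-0.1256,0.233,-0.016],0],[[-0.1256,0.233,-0.0125],0],[[-0.1256,0.233,-0.0115],0]])

```text
clock: 16.2
tool_pos: [0.5978, -0.1263, 0.0945]
eef_rot: [0.001, 1.0, -0.0, 0.001]
contact_force: [-0.1, -0.2, -1.9]
opening: 0.262
```

```bash
python3 - <<'E'
from go import *
st()
a=snap('top','t7');b=snap('scene','s7')
cv2.imwrite('pics/c7.png',np.hstack([cv2.resize(a[100:230,250:400],None,fx=2.6,fy=2.6),cv2.resize(b[170:300,270:420],None,fx=2.6,fy=2.6)])[:,:,::-1])
E
```

```text
t 16.2 pos [ 0.5978 -0.1263  0.0945] phi 89.94 tilt 0.08 F [-0.1 -0.2 -1.9] open mm 23.1 q [ 0.34  0.92 -0.37  1.72  0.53  0.6   1.23]
```

View pics/c7.png

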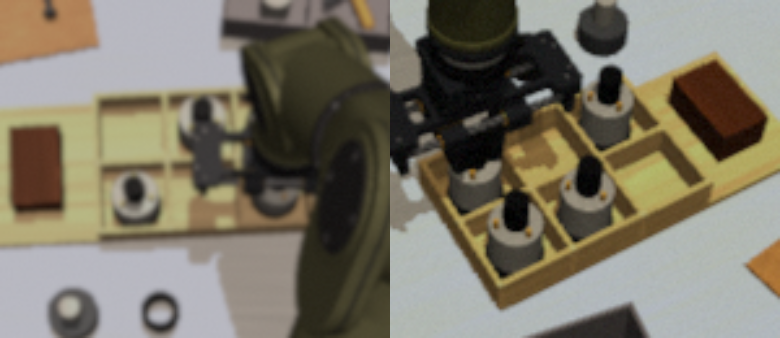

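Call:
jog_arm(rows=[[[0,0,0.0005],0],[[0,0,0.0005],0],[[0,0,0.0005],0],[[0,0,0.0005],0],[[0,0,0.0005],0],[[0,0,-0.01],0],[[0,0,-0.05],0],[[0,0,-0.1],0],[[0,0,-0.15],0]], gripper=50)

```text
clock: 17.05
tool_pos: [0.5967, -0.1254, 0.2076]
eef_rot: [-0.0, 1.0, 0.0, -0.001]
contact_force: [0.3, -1.3, -0.2]
opening: 0.568
```

```bash
python3 - <<'E'
from go import *
from fit import *
st()
ims={'top':snap('top','t8'),'scene':snap('scene','s8')}
for x in [(.482,-.414)]: print(fitgauge(ims,x))
print(rel(.4825,-.414,.22),rel(.4825,-.414,.086)); 
E
```

```text
t 17.05 pos [ 0.5967 -0.1254  0.2076] phi 90.03 tilt 0.11 F [ 0.3 -1.3 -0.2] open mm 50.1 q [ 0.39  0.76 -0.46  1.66  0.43  0.83  1.31]
{'top': (array([ 0.4493, -0.3904]), np.float64(184.85)), 'scene': (array([ 0.407 , -0.2334]), np.float64(18.78)), 'top+scene': (array([ 0.5159, -0.3808]), np.float64(436.96))}
([0.1581, -0.3849, -0.0109], np.float64(-0.0002), 7.5) ([0.1603, -0.3848, 0.1678], np.float64(-0.0002), 8.1)
```

View pics/s8.png

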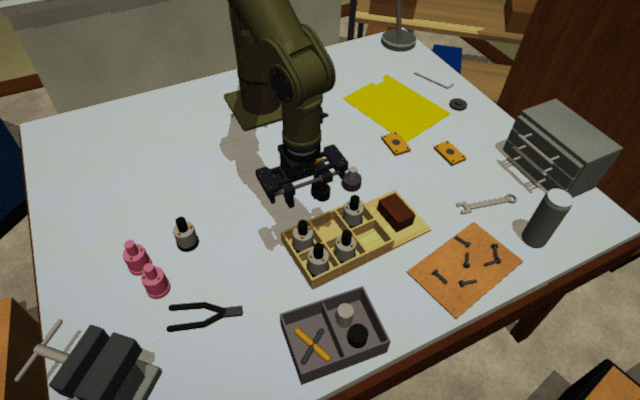

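```bash
python3 - <<'E'
from go import *
from fit import *
ims={'top':snap('top','t9'),'scene':snap('scene','s9')}
x=toworld('scene',234,185,.048)[:2]; print(x,fitgauge(ims,x))
a=ims['top'];b=ims['scene'];cv2.imwrite('pics/c9.png',np.hstack([cv2.resize(a[160:270,380:530],None,fx=2.6,fy=2.6),cv2.resize(b[180:290,110:260],None,fx=2.6,fy=2.6)])[:,:,::-1])
st()
E
```

```text
[ 0.46197984 -0.38778965] {'top': (array([ 0.4311, -0.3811]), np.float64(202.84)), 'scene': (array([ 0.4505, -0.3882]), np.float64(87.05)), 'top+scene': (array([ 0.4501, -0.3881]), np.float64(322.5))}
t 17.25 pos [ 0.5979 -0.1257  0.208 ] phi 89.99 tilt 0.16 F [-0.5  0.1 -1.2] open mm 50.0 q [ 0.39  0.76 -0.46  1.66  0.43  0.82  1.31]
```

View pics/c9.png

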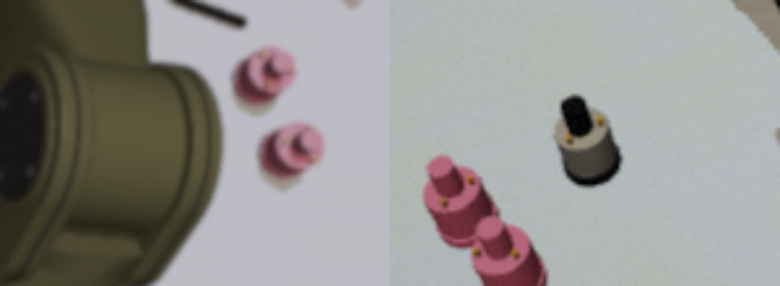

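Call:
jog_arm(rows=[[[0.194,-0.3524,0],0],[[0.194,-0.3524,0],0],[[0.194,-0.3524,0],0],[[0.194,-0.3524,0],0],[[0.194,-0.3524,0],0],[[0.194,-0.3524,0],0],[[0.194,-0.3524,0],0],[[0.194,-0.3524,0],0],[[0.194,-0.3524,0],0],[[0.194,-0.3524,0],0],[[0.194,-0.3524,0.04],0],[[0.194,-0.3524,0.08],0],[[0.194,-0.3524,0.12],0],[[0.194,-0.3524,0.15],0],[[0.194,-0.3524,0.1625],0],[[0.194,-0.3524,0.1625],0],[[0.194,-0.3524,0.1625],0]])

```text
clock: 18.67
tool_pos: [0.4535, -0.3877, 0.0846]
eef_rot: [-0.002, 1.0, 0.001, 0.0]
contact_force: [0.1, -0.4, 0.0]
opening: 0.57
```

Call:
jog_arm(rows=[[[0,0,0],0],[[0,0,0],0],[[0,0,0],0],[[0,0,0],0],[[0,0,0],0],[[0,0,0],0],[[0,0,0],0]], gripper=10)

```text
clock: 19.25
tool_pos: [0.4521, -0.3895, 0.0847]
eef_rot: [-0.0, 1.0, 0.0, 0.0]
contact_force: [-0.4, 1.7, 1.9]
opening: 0.265
```

```bash
python3 - <<'E'
from go import *
st()
b=snap('scene','s10');cv2.imwrite('pics/c10.png',cv2.resize(b[150:290,110:310],None,fx=3,fy=3)[:,:,::-1])
print(rel(.5927,-.0476,.22));print(rel(.5927,-.0476,.096))
E
```

```text
t 19.25 pos [ 0.4521 -0.3895  0.0847] phi 90.01 tilt 0.04 F [-0.4  1.7  1.9] open mm 23.3 q [ 0.85  0.92 -0.39  1.77  0.6   0.57  1.66]
([-0.1876, 0.456, -0.1801], np.float64(0.0001), 9.4)
([-0.1875, 0.4559, -0.0147], np.float64(0.0001), 8.9)
```

View pics/c10.png

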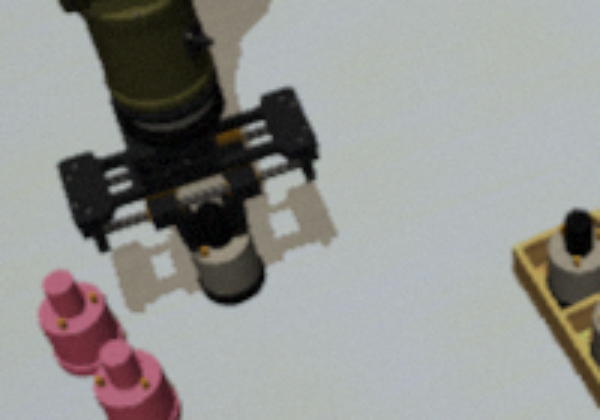

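Call:
jog_arm(rows=[[[0,0,-0.05],0],[[0,0,-0.1],0],[[0,0,-0.15],0],[[0,0,-0.18],0],[[-0.1875,0.456,-0.18],0],[[-0.1875,0.456,-0.18],0],[[-0.1875,0.456,-0.18],0],[[-0.1875,0.456,-0.18],0],[[-0.1875,0.456,-0.18],0],[[-0.1875,0.456,-0.18],0],[[-0.1875,0.456,-0.18],0],[[-0.1875,0.456,-0.18],0],[[-0.1875,0.456,-0.18],0],[[-0.1875,0.456,-0.18],0],[[-0.1875,0.456,-0.18],0],[[-0.1875,0.456,-0.18],0],[[-0.1875,0.456,-0.14],0],[[-0.1875,0.456,-0.1],0]])

```text
clock: 20.8
tool_pos: [0.5934, -0.0507, 0.1601]
eef_rot: [0.002, 1.0, -0.001, 0.002]
contact_force: [0.6, -1.4, -2.7]
opening: 0.266
```

```bash
python3 - <<'E'
from go import *
st();print(rel(.5927,-.0476,.0936))
E
```

```text
t 20.8 pos [ 0.5934 -0.0507  0.1601] phi 89.79 tilt 0.24 F [ 0.6 -1.4 -2.7] open mm 23.4 q [ 0.24  0.81 -0.42  1.74  0.48  0.69  1.13]
([0.0013, 0.0042, 0.0887], np.float64(-0.0018), 1.6)
```

Call:
jog_arm(rows=[[[0,0,0.03],0],[[0,0,0.055],0],[[0,0,0.07],0],[[0,0,0.08],0],[[0,0,0.085],0],[[0,0,0.088],0],[[0,0,0.088],0]])

```text
clock: 21.38
tool_pos: [0.5929, -0.0482, 0.094]
eef_rot: [0.0, 1.0, -0.0, 0.0]
contact_force: [0.1, 0.2, -2.2]
opening: 0.266
```

Call:
jog_arm(rows=[[[0,0,0.0005],0],[[0,0,0.0005],0],[[0,0,0.0005],0],[[0,0,0.0005],0],[[0,0,0.0005],0],[[0,0,-0.01],0],[[0,0,-0.05],0],[[0,0,-0.1],0],[[0,0,-0.15],0]], gripper=50)

```text
clock: 22.13
tool_pos: [0.5918, -0.0478, 0.2073]
eef_rot: [-0.0, 1.0, 0.0, -0.001]
contact_force: [0.5, 0.3, 0.6]
opening: 0.567
```

```bash
python3 - <<'E'
from go import *
from fit import *
st()
ims={'top':snap('top','t11'),'scene':snap('scene','s11')}
print('pad',fitbox(ims,(.6195,.14,.06),.09,.056,.008,.05,'pad'))
print('p1',fitbox(ims,(.4768,.4384,.045),.09,.056,0,.012,'brass'))
print('p2',fitbox(ims,(.3667,.3115,-.105),.09,.056,0,.012,'brass'))
E
```

```text
t 22.13 pos [ 0.5918 -0.0478  0.2073] phi 90.03 tilt 0.11 F [0.5 0.3 0.6] open mm 50.0 q [ 0.26  0.74 -0.46  1.71  0.43  0.8   1.17]
pad {'top': (array([0.6176, 0.1402, 0.0993]), np.float64(141.67)), 'scene': (array([0.6205, 0.1406, 0.0621]), np.float64(124.0)), 'top+scene': (array([0.6199, 0.1407, 0.073 ]), np.float64(271.09))}
p1 {'top': (array([0.4764, 0.438 , 0.0484]), np.float64(48.71)), 'scene': (array([0.4772, 0.4393, 0.0297]), np.float64(34.92)), 'top+scene': (array([0.477 , 0.4384, 0.042 ]), np.float64(85.77))}
p2 {'top': (array([ 0.3667,  0.3111, -0.1019]), np.float64(240.62)), 'scene': (array([ 0.3658,  0.3132, -0.0958]), np.float64(343.32)), 'top+scene': (array([ 0.3667,  0.3118, -0.1103]), np.float64(587.81))}
```

View pics/s11.png

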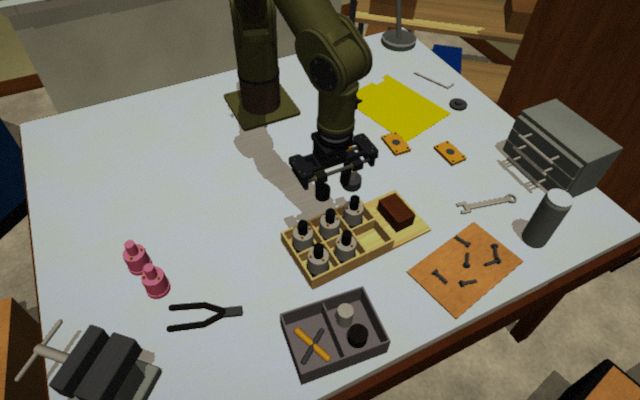

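```bash
cat > crate.py <<'E'
from fit import *
def tr(p,pts):
    c,s=np.cos(p[2]),np.sin(p[2]); return [(p[0]+c*a-s*b,p[1]+s*a+c*b,z) for a,b,z in pts]
B=lambda x0,x1,y0,y1,z0,z1:[(a,b,z) for a in(x0,x1) for b in(y0,y1) for z in(z0,z1)]
def cgeom(p): return [(tr(p,B(-.081,.081,-.1825,.057,0,.045)),255),(tr(p,B(-.081,.081,.057,.1825,0,.008)),255),(tr(p,B(-.045,.045,.095,.151,.008,.05)),255)]
def pgeom(p): return [(tr(p,B(-.045,.045,.095,.151,.008,.05)),255)]
ims={c:cv2.imread(f'pics/{c}0.png')[:,:,::-1] for c in('top','scene')}
x0=np.array([.6275,.0178,.065])
allobs=[]
for c in('top','scene'):
    w=winof(c,sum([g for g,v in cgeom(x0)],[]),8); a=ims[c][w[1]:w[3],w[0]:w[2]].astype(float)
    m=np.clip((a[...,0]-a[...,2]-6)/(22.),0,1) if c=='top' else np.clip((a[...,0]-a[...,2]-10)/30,0,1)
    r0=render2(c,cgeom(x0),w); inner=cv2.erode(r0,np.ones((7,7))); m=np.maximum(m,inner>.9)
    cv2.imwrite(f'pics/mask_{c}.png',cv2.resize(np.hstack([m,r0])*255,None,fx=2,fy=2))
    allobs.append((c,m,w))
for o in ([allobs[0]],[allobs[1]],allobs):
    x,f=fit2(o,cgeom,x0,(.004,.004,.03)); print('crate',[q[0] for q in o],np.round(x,4),round(f,1),'pad at',np.round(tr(x,[(0,.123,.05)])[0],4))
for c in('top','scene'):
    w=allobs[0 if c=='top' else 1][2]; k=5
    im=cv2.resize(ims[c][w[1]:w[3],w[0]:w[2]][:,:,::-1],None,fx=k,fy=k,interpolation=cv2.INTER_CUBIC)
    for pts in ([(-.081,-.1825,.045),(.081,-.1825,.045),(.081,.057,.045),(-.081,.057,.045)],[(-.081,.057,.008),(.081,.057,.008),(.081,.1825,.008),(-.081,.1825,.008)],[(-.045,.095,.05),(.045,.095,.05),(.045,.151,.05),(-.045,.151,.05)]):
        p=(topix(c,np.array(tr(x,pts)))-[w[0]-.5,w[1]-.5])*k-.5
        cv2.polylines(im,[np.round(p).astype(int)],True,(0,0,255),1)
    cv2.imwrite(f'pics/ov_{c}.png',im[:600,:800]); print(im.shape)
E
python3 crate.py
```

```text
crate ['top'] [0.6261 0.0192 0.0571] 143.0 pad at [0.6191 0.142  0.05  ]
crate ['scene'] [0.6269 0.0205 0.0567] 970.6 pad at [0.6199 0.1433 0.05  ]
crate ['top', 'scene'] [0.6265 0.0198 0.0567] 1122.6 pad at [0.6196 0.1426 0.05  ]
(405, 720, 3)
(590, 830, 3)[ WARN:0@0.662] global loadsave.cpp:1063 imwrite_ Unsupported depth image for selected encoder is fallbacked to CV_8U.
```

View pics/ov_top.png

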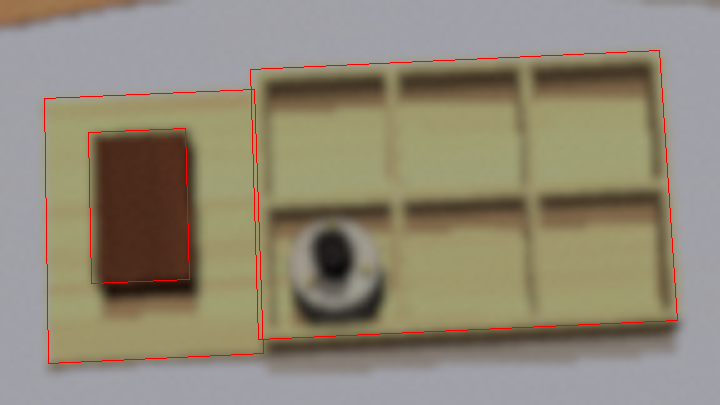

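View pics/ov_scene.png

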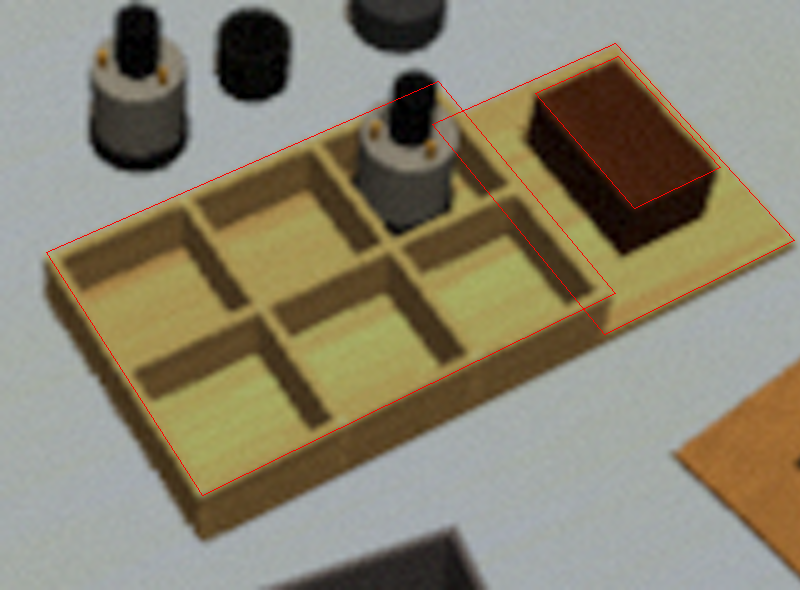

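View pics/mask_top.png

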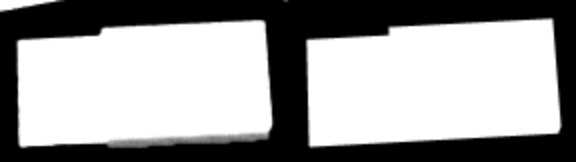

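```bash
cat > pad.py <<'E'
from fit import *
def padfit(ims,x0=(.6195,.1407,.062),z=.05,cams=('top','scene')):
    g=lambda p:[(boxpts(p[0],p[1],p[2],.09,.056,z,z),255)]
    obs=[]
    for c in cams:
        w=winof(c,g(x0)[0][0],5); a=ims[c][w[1]:w[3],w[0]:w[2]].astype(float); R,G,B=a[...,0],a[...,1],a[...,2]
        top=np.percentile(R[a.max(2)<100],70)
        lvl={'top':(45,70),'scene':(35,60)}[c]
        m=np.clip((R-lvl[0])/(lvl[1]-lvl[0]),0,1)*np.clip(((R-G)/np.maximum(R,1)-.1)/.25,0,1)
        cv2.imwrite(f'pics/pm_{c}.png',cv2.resize((m*255).astype(np.uint8),None,fx=8,fy=8,interpolation=0))
        obs.append((c,m,w))
    for o in [[q] for q in obs]+[obs]:
        x,f=fit2(o,g,np.array(x0),(.004,.004,.03)); print([q[0] for q in o],np.round(x,4),round(f,1))
if __name__=='__main__':
    padfit({c:cv2.imread(f'pics/{c}0.png')[:,:,::-1] for c in('top','scene')})
E
python3 pad.py; python3 -c "
import cv2,numpy as np
a=cv2.imread('pics/pm_top.png');b=cv2.imread('pics/pm_scene.png');h=max(a.shape[0],b.shape[0])
f=lambda i:cv2.copyMakeBorder(i,0,h-i.shape[0],0,10,0,value=(255,0,0));cv2.imwrite('pics/pm.png',np.hstack([f(a),f(b)]))"
```

```text
['top'] [0.6177 0.1393 0.0688] 28.9
['scene'] [0.6206 0.1406 0.0623] 29.0
['top', 'scene'] [0.6193 0.1399 0.0677] 64.4
```

View pics/pm.png

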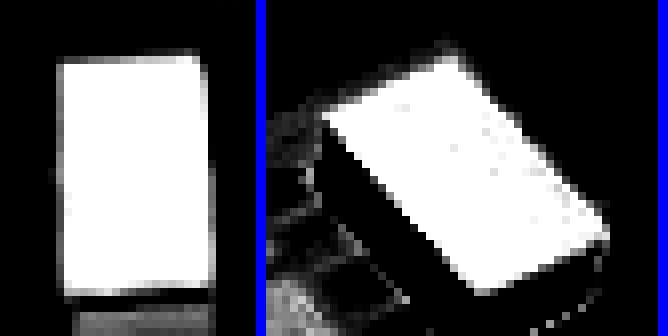

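```bash
python3 - <<'E'
from go import *
st(); print(rel(.4768,.4386,.15,92.4))
E
```

```text
t 22.23 pos [ 0.5963 -0.0471  0.2126] phi 89.98 tilt 0.69 F [ 0.7  0.3 -0.1] open mm 49.9 q [ 0.26  0.74 -0.46  1.7   0.43  0.79  1.17]
([0.1605, 0.6476, 0.082], np.float64(-0.0211), 12.1)
```

Call:
jog_arm(rows=[[[0.155,0.648,0],-0.021],[[0.155,0.648,0],-0.021],[[0.155,0.648,0],-0.021],[[0.155,0.648,0],-0.021],[[0.155,0.648,0],-0.021],[[0.155,0.648,0],-0.021],[[0.155,0.648,0],-0.021],[[0.155,0.648,0],-0.021],[[0.155,0.648,0],-0.021],[[0.155,0.648,0],-0.021],[[0.155,0.648,0],-0.021],[[0.155,0.648,0.03],-0.021],[[0.155,0.648,0.077],-0.021],[[0.155,0.648,0.077],-0.021],[[0.155,0.648,0.077],-0.021],[[0.155,0.648,0.077],-0.021],[[0.155,0.648,0.077],-0.021],[[0.155,0.648,0.077],-0.021],[[0.155,0.648,0.077],-0.021]], gripper=86, newtons=40)

```text
clock: 23.82
tool_pos: [0.4774, 0.4377, 0.1499]
eef_rot: [-0.02, 1.0, 0.001, 0.001]
contact_force: [0.0, 0.2, 0.6]
opening: 0.978
```

```bash
python3 - <<'E'
from go import *
st(); print(rel(.4768,.4386,.15,92.4))
a=snap('top','t12');b=snap('scene','s12')
st(); print(rel(.4768,.4386,.0245,92.4))
cv2.imwrite('pics/c12.png',np.hstack([cv2.resize(a[150:290,100:250],None,fx=2.6,fy=2.6),cv2.resize(b[80:220,360:510],None,fx=2.6,fy=2.6)])[:,:,::-1])
E
```

```text
t 23.82 pos [0.4774 0.4377 0.1499] phi 92.31 tilt 0.14 F [0.  0.2 0.6] open mm 86.2 q [-0.62  0.87 -0.37  1.58  0.41  0.76  0.45]
([0.0008, 0.0012, -0.0002], np.float64(-0.0008), 0.0)
t 23.92 pos [0.4769 0.4379 0.1493] phi 92.35 tilt 0.09 F [ 0.6 -0.9 -0.8] open mm 86.1 q [-0.62  0.87 -0.37  1.58  0.41  0.76  0.45]
([0.0004, 0.0008, 0.1664], np.float64(-0.0004), 3.0)
```

View pics/c12.png

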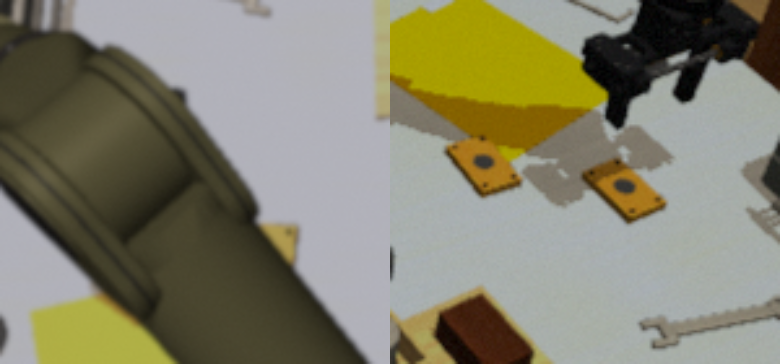

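Call:
jog_arm(rows=[[[0.0004,0.0008,0.04],0],[[0.0004,0.0008,0.08],0],[[0.0004,0.0008,0.115],0],[[0.0004,0.0008,0.14],0],[[0.0004,0.0008,0.152],0],[[0.0004,0.0008,0.159],0],[[0.0004,0.0008,0.163],0],[[0.0004,0.0008,0.1655],0],[[0.0004,0.0008,0.1665],0],[[0.0004,0.0008,0.1665],0],[[0.0004,0.0008,0.1665],0]])

```text
clock: 24.83
tool_pos: [0.4763, 0.4391, 0.0243]
eef_rot: [-0.021, 1.0, 0.001, 0.001]
contact_force: [-0.1, 0.2, -0.6]
opening: 0.977
```

Call:
jog_arm(rows=[[[0,0,0],0],[[0,0,0],0],[[0,0,0],0],[[0,0,0],0],[[0,0,0],0],[[0,0,0],0],[[0,0,0],0],[[0,0,0],0],[[0,0,0],0]], gripper=40)

```text
clock: 25.58
tool_pos: [0.4759, 0.4387, 0.0235]
eef_rot: [-0.021, 1.0, -0.0, -0.0]
contact_force: [-0.2, 0.4, 1.0]
opening: 0.629
```

```bash
python3 - <<'E'
from go import *
st()
a=snap('top','t13');b=snap('scene','s13')
cv2.imwrite('pics/c13.png',cv2.resize(b[80:220,360:510],None,fx=3.6,fy=3.6)[:,:,::-1])
E
```

```text
t 25.58 pos [0.4759 0.4387 0.0235] phi 92.41 tilt 0.0 F [-0.2  0.4  1. ] open mm 55.4 q [-0.66  1.05 -0.29  1.61  0.49  0.55  0.38]
```

View pics/c13.png

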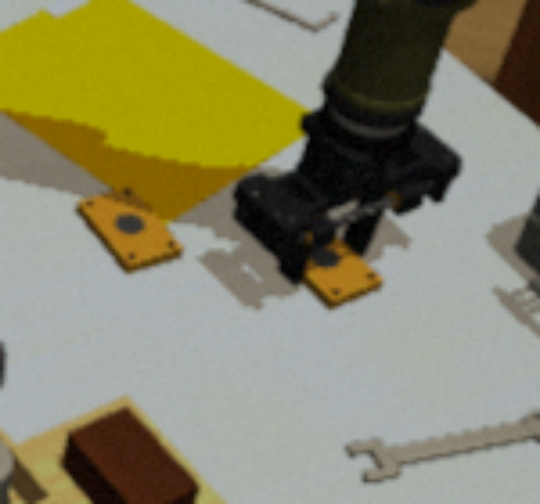

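```bash
python3 - <<'E'
from go import *
st(); print(rel(.6186,.1401,.13,93.6)); print(rel(.6186,.1401,.074,93.6))
E
```

```text
t 25.68 pos [0.4759 0.4387 0.0235] phi 92.41 tilt 0.0 F [-0.4 -0.6  1.8] open mm 55.3 q [-0.66  1.05 -0.29  1.61  0.49  0.55  0.38]
([-0.1734, -0.4058, -0.142], np.float64(-0.0104), 8.3)
([-0.1734, -0.4058, -0.0674], np.float64(-0.0104), 8.0)
```

Call:
jog_arm(rows=[[[0,0,-0.05],0],[[0,0,-0.1],0],[[0,0,-0.14],0],[[-0.1734,-0.4058,-0.142],-0.0104],[[-0.1734,-0.4058,-0.142],-0.0104],[[-0.1734,-0.4058,-0.142],-0.0104],[[-0.1734,-0.4058,-0.142],-0.0104],[[-0.1734,-0.4058,-0.142],-0.0104],[[-0.1734,-0.4058,-0.142],-0.0104],[[-0.1734,-0.4058,-0.142],-0.0104],[[-0.1734,-0.4058,-0.142],-0.0104],[[-0.1734,-0.4058,-0.142],-0.0104],[[-0.1734,-0.4058,-0.142],-0.0104],[[-0.1734,-0.4058,-0.12],-0.0104],[[-0.1734,-0.4058,-0.1],-0.0104],[[-0.1734,-0.4058,-0.085],-0.0104],[[-0.1734,-0.4058,-0.08],-0.0104],[[-0.1734,-0.4058,-0.08],-0.0104],[[-0.1734,-0.4058,-0.08],-0.0104],[[-0.1734,-0.4058,-0.08],-0.0104]])

```text
clock: 27.35
tool_pos: [0.619, 0.1407, 0.0841]
eef_rot: [-0.032, 0.999, 0.0, 0.001]
contact_force: [-0.2, -0.8, -3.9]
opening: 0.63
```

```bash
python3 - <<'E'
from go import *
st()
a=snap('top','t14');b=snap('scene','s14')
st(); print(rel(.6186,.1401,.074,93.6))
cv2.imwrite('pics/c14.png',np.hstack([cv2.resize(a[110:240,200:350],None,fx=2.6,fy=2.6),cv2.resize(b[150:280,320:470],None,fx=2.6,fy=2.6)])[:,:,::-1])
E
```

```text
t 27.35 pos [0.619  0.1407 0.0841] phi 93.62 tilt 0.08 F [-0.2 -0.8 -3.9] open mm 55.5 q [-0.09  0.96 -0.38  1.65  0.54  0.64  0.87]
t 27.45 pos [0.6192 0.1404 0.0843] phi 93.6 tilt 0.09 F [-0.1 -0.1 -3.9] open mm 55.4 q [-0.09  0.96 -0.38  1.65  0.54  0.64  0.87]
([0.0008, -0.0004, 0.0137], np.float64(0.0), 0.2)
```

View pics/c14.png

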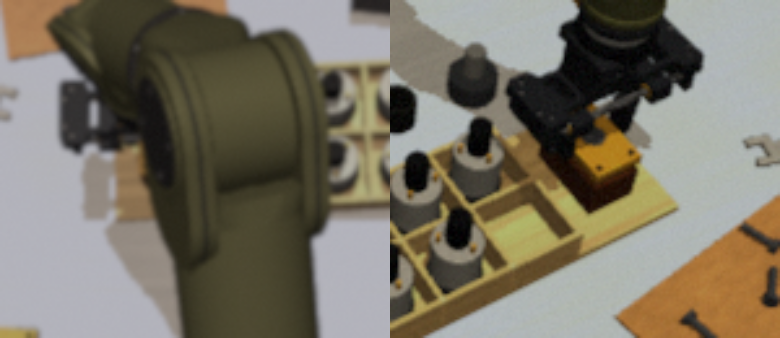

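Looks aligned. Lower, release, rise clear.

Call:
jog_arm(rows=[[[0.0005,-0.0004,0.005],0],[[0.0005,-0.0004,0.009],0],[[0.0005,-0.0004,0.012],0],[[0.0005,-0.0004,0.0138],0],[[0.0005,-0.0004,0.0138],0],[[0.0005,-0.0004,0.0138],0]])

```text
clock: 27.95
tool_pos: [0.6181, 0.1396, 0.0735]
eef_rot: [-0.031, 1.0, -0.0, -0.0]
contact_force: [-2.9, -1.5, 2.7]
opening: 0.632
```

```bash
python3 - <<'E'
from go import *
st()
E
```

```text
t 27.95 pos [0.6181 0.1396 0.0735] phi 93.59 tilt 0.03 F [-2.9 -1.5  2.7] open mm 55.7 q [-0.09  0.97 -0.38  1.65  0.54  0.63  0.87]
```

Call:
jog_arm(rows=[[[0,0,0],0],[[0,0,0],0],[[0,0,0],0],[[0,0,0],0],[[0,0,0],0],[[0,0,-0.02],0],[[0,0,-0.06],0],[[0,0,-0.1],0],[[0.3215,0.25,-0.1],0.0838],[[0.3215,0.25,-0.1],0.0838],[[0.3215,0.25,-0.1],0.0838],[[0.3215,0.25,-0.1],0.0838],[[0.3215,0.25,-0.1],0.0838],[[0.3215,0.25,-0.1],0.0838],[[0.3215,0.25,-0.1],0.0838],[[0.3215,0.25,-0.1],0.0838],[[0.3215,0.25,-0.1],0.0838],[[0.3215,0.25,-0.1],0.0838]], gripper=84)

```text
clock: 29.45
tool_pos: [0.3655, 0.3124, 0.1483]
eef_rot: [0.051, 0.999, 0.0, 0.0]
contact_force: [1.2, -0.7, -0.3]
opening: 0.952
```

```bash
cat > chk.py <<'E'
from go import *
from fit import *
import sys
n=sys.argv[1]; z=float(sys.argv[2])
ims={'top':snap('top','t'+n),'scene':snap('scene','s'+n)}
st()
print('plate on pad',fitbox(ims,(.6193,.1401,.063),.09,.056,z,z+.012,'brass'))
a=ims['top'];b=ims['scene']
cv2.imwrite(f'pics/c{n}.png',np.hstack([cv2.resize(a[130:210,225:315],None,fx=4.4,fy=4.4,interpolation=2),cv2.resize(b[175:255,350:440],None,fx=4.4,fy=4.4,interpolation=2)])[:,:,::-1])
E
python3 chk.py 15 .05
```

```text
t 29.55 pos [0.3673 0.3109 0.1481] phi 83.87 tilt 0.07 F [ 0.3 -0.8  0. ] open mm 84.3 q [-0.64  0.71 -0.25  2.09  0.44  0.39  0.22]
plate on pad {'top': (array([0.6075, 0.1386, 0.038 ]), np.float64(406.76)), 'scene': (array([0.6492, 0.0919, 0.2748]), np.float64(1182.54)), 'top+scene': (array([0.6219, 0.1365, 0.0668]), np.float64(1170.55))}
```

View pics/c15.png

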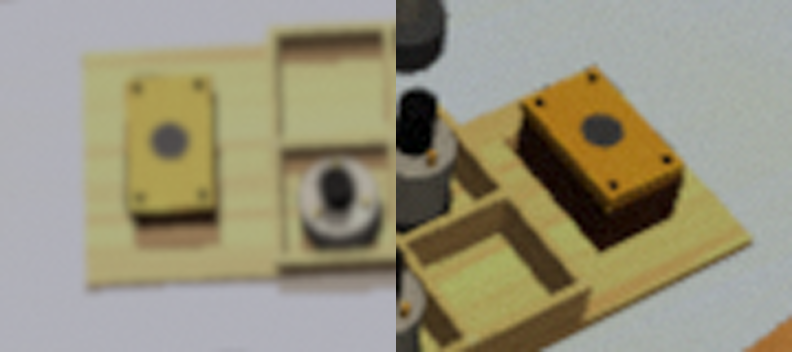

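View pics/t15.png

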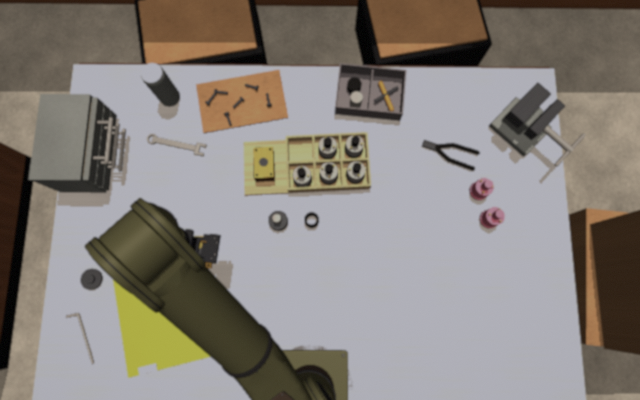

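```bash
cat > ptop.py <<'E'
from fit import *
def ptop(ims,x0,z):
    g=lambda p:[(boxpts(p[0],p[1],p[2],.09,.056,z,z),255)]
    obs=[]
    for c in ('top','scene'):
        w=winof(c,g(x0)[0][0],5); a=ims[c][w[1]:w[3],w[0]:w[2]].astype(float); R,G,B=a[...,0],a[...,1],a[...,2]
        lo,hi,rl,rh={'top':(.03,.10,80,120),'scene':(.08,.24,80,120)}[c]
        m=np.clip((R-rl)/(rh-rl),0,1)*np.clip(((R-G)/np.maximum(R,1)-lo)/(hi-lo),0,1)
        m=cv2.morphologyEx(m,cv2.MORPH_CLOSE,np.ones((7,7)))if True else m
        cv2.imwrite(f'pics/qm_{c}.png',cv2.resize((m*255).astype(np.uint8),None,fx=8,fy=8,interpolation=0))
        obs.append((c,m,w))
    for o in [[q] for q in obs]+[obs]:
        x,f=fit2(o,g,np.array(x0),(.004,.004,.03)); print([q[0] for q in o],np.round(x,4),round(f,1))
    a=cv2.imread('pics/qm_top.png');b=cv2.imread('pics/qm_scene.png');h=max(a.shape[0],b.shape[0])
    f=lambda i:cv2.copyMakeBorder(i,0,h-i.shape[0],0,10,0,value=(255,0,0));cv2.imwrite('pics/qm.png',np.hstack([f(a),f(b)]))
if __name__=='__main__':
    import sys; n=sys.argv[1]
    ptop({c:cv2.imread(f'pics/{c[0]}{n}.png')[:,:,::-1] for c in('top','scene')},(.6193,.1401,.063),float(sys.argv[2]))
E
python3 ptop.py 15 .062
```

```text
['top'] [0.6081 0.1351 0.1582] 214.3
['scene'] [0.6214 0.1375 0.0813] 60.9
['top', 'scene'] [0.6206 0.1377 0.0924] 300.3
```

View pics/qm.png

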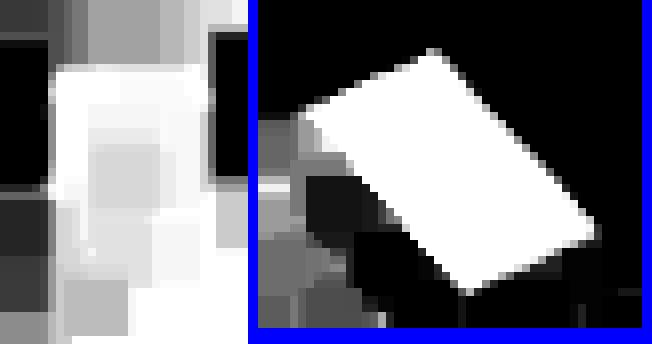

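```bash
python3 - <<'E'
s=open('ptop.py').read()
s=s.replace("        m=cv2.morph","        if c=='top': m=np.clip((R-rl)/(rh-rl),0,1)*np.clip((108-B)/30,0,1)\n        m=np.maximum(m,cv2.erode(render2(c,g(x0),w),np.ones((9,9)))>.9).astype(float)\n        #m=cv2.morph")
open('ptop.py','w').write(s)
E
python3 ptop.py 15 .062; python3 pad.py
```

```text
['top'] [0.6174 0.1369 0.0634] 40.5
['scene'] [0.6217 0.1381 0.0624] 40.6
['top', 'scene'] [0.6196 0.1376 0.0717] 96.1
['top'] [0.6177 0.1393 0.0688] 28.9
['scene'] [0.6206 0.1406 0.0623] 29.0
['top', 'scene'] [0.6193 0.1399 0.0677] 64.4
```

View pics/qm.png

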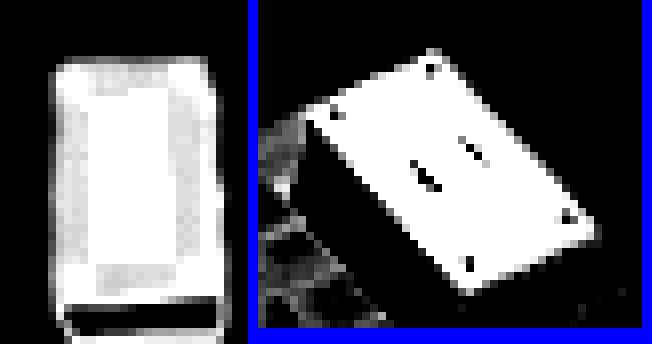

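```bash
python3 - <<'E'
import cv2,numpy as np
b=cv2.imread('pics/s15.png')[185:235,372:432]; b=np.clip(b.astype(float)*1.8,0,255).astype(np.uint8)
t=cv2.imread('pics/t15.png')[140:190,245:285]
cv2.imwrite('pics/z15.png',np.hstack([cv2.resize(b,None,fx=8,fy=8,interpolation=2),cv2.resize(t,None,fx=8,fy=8,interpolation=2)])[:, :800])
E
```

```text
(no output)
```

View pics/z15.png

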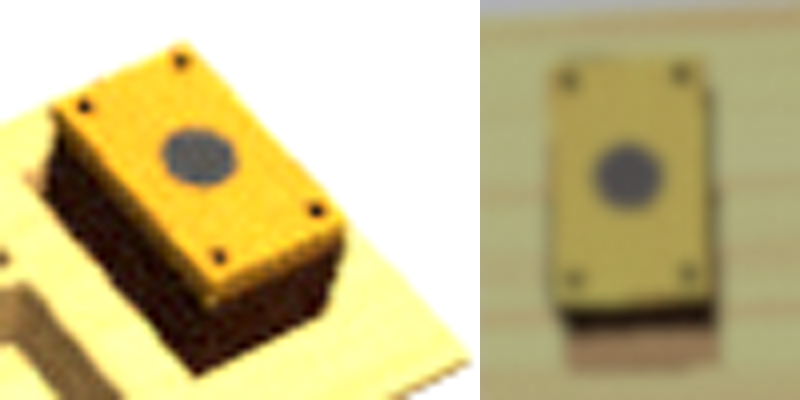

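```bash
cat > ov.py <<'E'
from fit import *
import sys
n=sys.argv[1]; zt=float(sys.argv[2])
out=[]
for c,pose,(r0,c0) in (('scene',(.6206,.1406,.0623),(183,368)),('top',(.6177,.1395,.066),(136,240))):
    k=10; im=cv2.imread(f'pics/{c[0]}{n}.png')[r0:r0+56,c0:c0+(66 if c=='scene' else 45)]
    if c=='scene': im=np.clip(im*1.8,0,255).astype(np.uint8)
    im=cv2.resize(im,None,fx=k,fy=k,interpolation=2)
    for z,col in ((.008,(0,0,255)),(.05,(0,0,255)),(zt,(0,255,0))):
        p=np.array(boxpts(*pose,.09,.056,z,z))[[0,2,6,4]]
        q=(topix(c,p)-[c0-.5,r0-.5])*k-.5
        cv2.polylines(im,[np.round(q).astype(int)],True,col,1)
    out.append(im)
o=np.hstack(out); print(o.shape); cv2.imwrite(f'pics/ov{n}.png',cv2.resize(o,(800,int(o.shape[0]*800/o.shape[1])),interpolation=cv2.INTER_AREA))
E
python3 ov.py 15 .062; python3 ov.py 0 .062 2>/dev/null; cp pics/top0.png pics/t0.png; cp pics/scene0.png pics/s0.png; python3 ov.py 0 .062
```

```text
(560, 1110, 3)
(560, 1110, 3)
```

View pics/ov15.png

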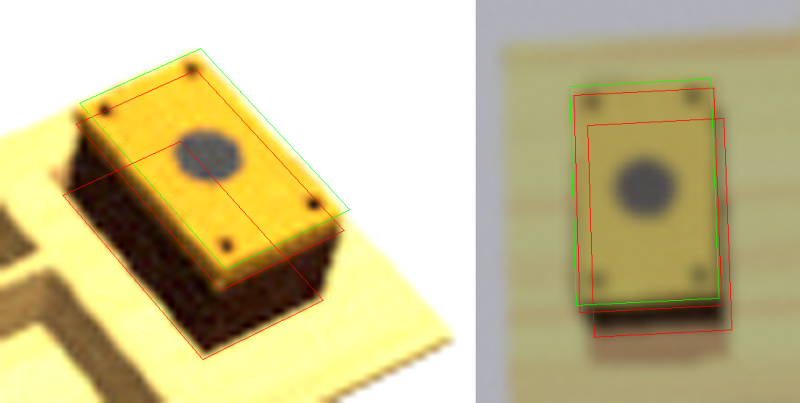

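View pics/ov0.png

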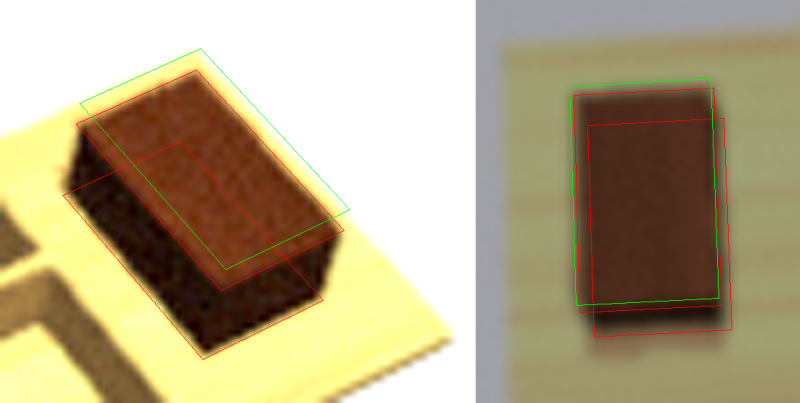

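```bash
cat > edge.py <<'E'
from fit import *
from scipy.ndimage import map_coordinates, gaussian_filter1d
POSE=(.6193,.1401,.063)
def edges(ims,z,chan,pose=POSE,lx=.09,ly=.056):
    """offset (mm) of clean edges of top face from nominal pose, along outward normal"""
    c,s=np.cos(pose[2]),np.sin(pose[2]); ex=np.array([c,s,0]);ey=np.array([-s,c,0]);o=np.array([pose[0],pose[1],z])
    for cam,lst in (('top',('+y','+x')),('scene',('+y','-x'))):
        for e in lst:
            sg=1 if e[0]=='+' else -1
            n,t,h,w=(ey*sg,ex,ly/2,lx/2) if e[1]=='y' else (ex*sg,ey,lx/2,ly/2)
            us=np.linspace(-.75*w,.75*w,25); ds=np.linspace(-.009,.009,91); res=[]
            im=ims[cam].astype(float); im=im[...,chan[cam]] if chan[cam]<3 else (im[...,0]-im[...,1])
            P=np.array([o+t*u+n*(h+d) for u in us for d in ds]); q=topix(cam,P)
            v=map_coordinates(im,[q[:,1],q[:,0]],order=1).reshape(len(us),-1)
            a=[]
            for half in (v[:12],v[13:],v):
                m=half.mean(0); g=np.abs(np.gradient(gaussian_filter1d(m,4)))
                i=np.argmax(g); k=slice(max(i-12,0),i+13); a.append((ds[k]*g[k]).sum()/g[k].sum()*1000)
            print(f'{cam:5s} {e} first/second half/all', np.round(a,2))
if __name__=='__main__':
    import sys
    L=lambda n:{c:cv2.imread(f'pics/{c[0]}{n}.png')[:,:,::-1] for c in('top','scene')}
    if len(sys.argv)==1:
        print('pad');edges(L('0'),.05,{'top':0,'scene':0})
        print('plate15');edges(L('15'),.062,{'top':2,'scene':2})
    else:
        print('plate');edges(L(sys.argv[1]),float(sys.argv[2]),{'top':2,'scene':2})
E
python3 edge.py
```

```text
pad
top   +y first/second half/all [ 0.23 -0.54 -0.16]
top   +x first/second half/all [-0.46 -1.32 -0.81]
scene +y first/second half/all [0.42 0.02 0.21]
scene -x first/second half/all [-1.62 -1.58 -1.6 ]
plate15
top   +y first/second half/all [ 0.9  -0.34  0.29]
top   +x first/second half/all [-1.07 -0.45 -0.85]
scene +y first/second half/all [-1.58 -1.61 -1.6 ]
scene -x first/second half/all [-1.18 -1.2  -1.18]
```

```bash
python3 - <<'E'
from fit import *
from edge import edges
ims={c:cv2.imread(f'pics/{c[0]}0.png')[:,:,::-1] for c in('top','scene')}
for r0,c0 in[(290,160),(262,200),(240,197),(230,220)]: print('top',ims['top'][r0,c0])
g=lambda p:[(boxpts(p[0],p[1],p[2],.09,.056,0,.012),255)]
for name,x0 in (('p1',(.4768,.4386,.042)),('p2',(.3667,.3115,-.105))):
    obs=[]
    for c in('top','scene'):
        w=winof(c,g(x0)[0][0],5);a=ims[c][w[1]:w[3],w[0]:w[2]].astype(float);R,G,B=a[...,0],a[...,1],a[...,2]
        sr=(R-G)/np.maximum(R,1)
        m=np.clip((sr-.04)/(.06),0,1) if c=='top' else np.clip((sr-.06)/.22,0,1)
        m=np.maximum(m,cv2.erode(render2(c,g(x0),w),np.ones((7,7)))>.9).astype(float)
        cv2.imwrite(f'pics/pm_{c}.png',cv2.resize((m*255).astype(np.uint8),None,fx=8,fy=8,interpolation=0)); obs.append((c,m,w))
    for o in [[q] for q in obs]+[obs]:
        x,f=fit2(o,g,np.array(x0),(.004,.004,.03)); print(name,[q[0] for q in o],np.round(x,4),round(f,1))
a=cv2.imread('pics/pm_top.png');b=cv2.imread('pics/pm_scene.png');h=max(a.shape[0],b.shape[0])
f=lambda i:cv2.copyMakeBorder(i,0,h-i.shape[0],0,10,0,value=(255,0,0));cv2.imwrite('pics/pm.png',np.hstack([f(a),f(b)]))
E
```

```text
top [158 159  62]
top [158 138  71]
top [151 131  68]
top [160 160 168]
p1 ['top'] [0.4762 0.4379 0.0599] 13.3
p1 ['scene'] [0.478  0.4387 0.0525] 21.9
p1 ['top', 'scene'] [0.4769 0.4382 0.0603] 35.9
p2 ['top'] [ 0.3673  0.3084 -0.04  ] 12.7
p2 ['scene'] [ 0.3675  0.3099 -0.0561] 16.0
p2 ['top', 'scene'] [ 0.3672  0.3089 -0.0597] 31.8
```

View pics/pm.png

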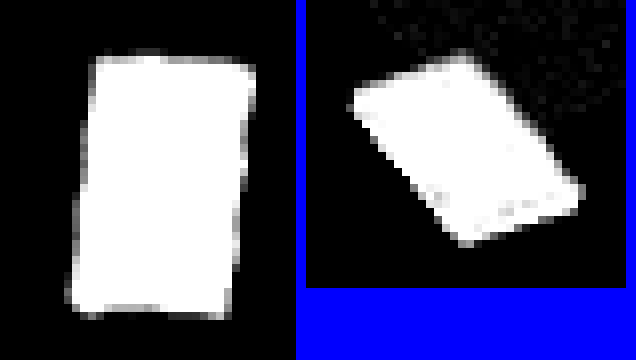

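```bash
python3 - <<'E'
from fit import *
from edge import edges
ims={c:cv2.imread(f'pics/{c[0]}0.png')[:,:,::-1] for c in('top','scene')}
for p in [(.3673,.3091,-.052),(.3673,.3091,-.1)]:
    print(p); edges(ims,.012,{'top':2,'scene':3},p)
    q=topix('top',np.array([(p[0]-.045*np.cos(p[2])-s*.028*np.sin(p[2])*-1*-1,p[1]-.045*np.sin(p[2])+s*.028*np.cos(p[2]),.012) for s in(1,-1)]+[(p[0]+.045*np.cos(p[2]),p[1]+.045*np.sin(p[2])+s*.028,.012) for s in(1,-1)])); print(np.round(q,1))
p=(.4769,.4383,.055);print(p); edges(ims,.012,{'top':2,'scene':3},p)
E
```

```text
(0.3673, 0.3091, -0.052)
top   +y first/second half/all [ 3.47 -1.77 -2.2 ]
top   +x first/second half/all [-0.03 -0.47 -0.42]
scene +y first/second half/all [-0.97 -0.42 -0.61]
scene -x first/second half/all [-1.78 -1.57 -1.61]
[[190.4 266.8]
 [210.1 268. ]
 [194.  235.6]
 [213.6 235.7]]
(0.3673, 0.3091, -0.1)
top   +y first/second half/all [ 3.72 -0.78 -1.4 ]
top   +x first/second half/all [ 0.4  -1.03 -0.58]
scene +y first/second half/all [-1.79  0.58 -0.42]
scene -x first/second half/all [-2.22 -0.8  -1.63]
[[189.7 266.2]
 [209.3 268.4]
 [194.8 235.6]
 [214.4 235.8]]
(0.4769, 0.4383, 0.055)
top   +y first/second half/all [-2.31 -1.83 -1.99]
top   +x first/second half/all [-0.69 -1.71 -1.38]
scene +y first/second half/all [-0.62 -1.02 -0.82]
scene -x first/second half/all [-1.42 -1.61 -1.6 ]
```

```bash
python3 - <<'E'
from go import *
st(); print(rel(.3677,.3089,.0244,86.7))
E
```

```text
t 29.55 pos [0.3673 0.3109 0.1481] phi 83.87 tilt 0.07 F [ 0.3 -0.8  0. ] open mm 84.3 q [-0.64  0.71 -0.25  2.09  0.44  0.39  0.22]
([-0.0006, -0.0025, 0.1649], np.float64(-0.0247), 3.0)
```

Call:
jog_arm(rows=[[[0,-0.0025,0.04],-0.0247],[[0,-0.0025,0.08],-0.0247],[[0,-0.0025,0.115],-0.0247],[[0,-0.0025,0.135],-0.0247],[[0,-0.0025,0.145],-0.0247],[[0,-0.0025,0.15],-0.0247],[[0,-0.0025,0.15],-0.0247],[[0,-0.0025,0.15],-0.0247],[[0,-0.0025,0.15],-0.0247]])

```text
clock: 30.3
tool_pos: [0.3664, 0.3101, 0.0365]
eef_rot: [0.028, 1.0, 0.001, 0.001]
contact_force: [-0.7, 1.1, -0.0]
opening: 0.955
```

```bash
python3 - <<'E'
from go import *
st(); print(rel(.3677,.3089,.0244,86.7))
E
```

```text
t 30.3 pos [0.3664 0.3101 0.0365] phi 86.78 tilt 0.11 F [-0.7  1.1 -0. ] open mm 84.2 q [-0.76  0.93 -0.06  2.14  0.55  0.09  0.16]
([-0.0018, -0.0015, 0.0161], np.float64(0.0007), 0.3)
```

Call:
jog_arm(rows=[[[-0.013,-0.0015,0],0],[[-0.013,-0.0015,0],0],[[-0.013,-0.0015,0.008],0],[[-0.013,-0.0015,0.013],0],[[-0.013,-0.0015,0.016],0],[[-0.013,-0.0015,0.016],0],[[-0.013,-0.0015,0.016],0]])

```text
clock: 30.88
tool_pos: [0.3749, 0.3082, 0.0233]
eef_rot: [0.027, 1.0, -0.0, -0.0]
contact_force: [0.4, 0.6, 0.3]
opening: 0.954
```

```bash
python3 - <<'E'
from go import *
st(); print(rel(.3757,.3084,.0242,86.7))
b=snap('scene','s16');cv2.imwrite('pics/c16.png',cv2.resize(b[80:220,330:480],None,fx=3.6,fy=3.6)[:,:,::-1])
st()
E
```

```text
t 30.88 pos [0.3749 0.3082 0.0233] phi 86.86 tilt 0.04 F [0.4 0.6 0.3] open mm 84.1 q [-0.75  0.96 -0.06  2.12  0.57  0.08  0.17]
([-0.0011, 0.0003, -0.0012], np.float64(0.0014), 0.0)
t 30.93 pos [0.375  0.3083 0.0234] phi 86.86 tilt 0.03 F [-0.6  0.8 -0.2] open mm 83.7 q [-0.75  0.96 -0.06  2.12  0.57  0.08  0.17]
```

View pics/c16.png

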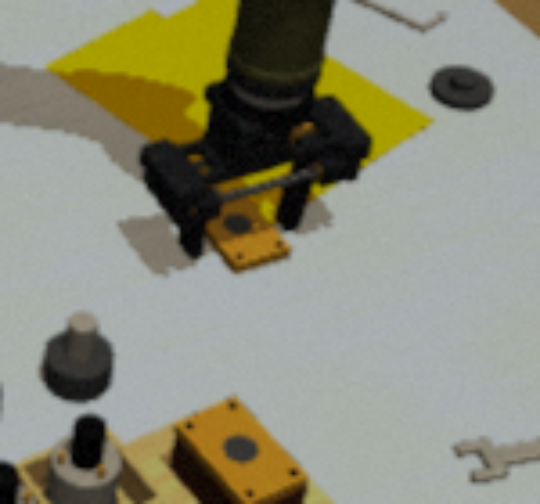

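Good; close.

Call:
jog_arm(rows=[[[0,0,0],0],[[0,0,0],0],[[0,0,0],0],[[0,0,0],0],[[0,0,0],0],[[0,0,0],0],[[0,0,0],0],[[0,0,0],0],[[0,0,0],0]], gripper=40)

```text
clock: 31.68
tool_pos: [0.3755, 0.3086, 0.0237]
eef_rot: [0.028, 1.0, 0.0, 0.0]
contact_force: [0.1, 0.7, 0.0]
opening: 0.628
```

Call:
jog_arm(rows=[[[0,0,-0.03],0],[[0,0,-0.07],0],[[0,0,-0.12],0],[[0,0,-0.15],0],[[0,0,-0.15],0],[[0,0,-0.15],0],[[0,0,-0.15],0]])

```text
clock: 32.27
tool_pos: [0.3748, 0.3071, 0.1349]
eef_rot: [0.028, 1.0, -0.001, -0.001]
contact_force: [-0.2, -0.3, -4.4]
opening: 0.626
```

```bash
python3 - <<'E'
from go import *
b=snap('scene','s17');cv2.imwrite('pics/c17.png',cv2.resize(b[60:200,330:480],None,fx=3.6,fy=3.6)[:,:,::-1])
st();print(rel(.6265,.1406,.14,93.6))
E
```

```text
t 32.32 pos [0.3746 0.3071 0.1345] phi 86.83 tilt 0.2 F [-0.6  0.5 -4.2] open mm 55.5 q [-0.62  0.74 -0.27  2.09  0.5   0.38  0.23]
([-0.3477, -0.2031, -0.0074], np.float64(-0.0591), 7.2)
```

View pics/c17.png

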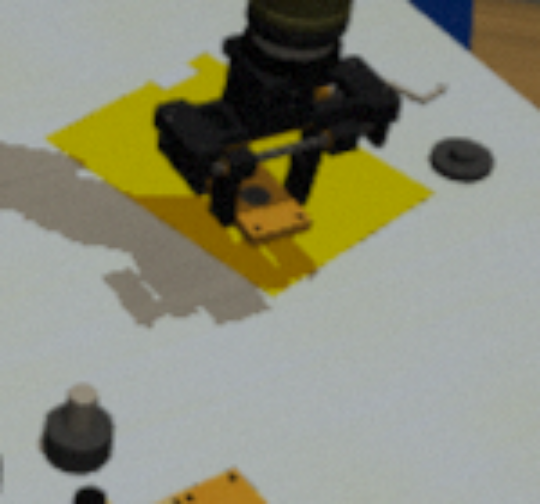

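Call:
jog_arm(rows=[[[-0.348,-0.203,-0.007],-0.0591],[[-0.348,-0.203,-0.007],-0.0591],[[-0.348,-0.203,-0.007],-0.0591],[[-0.348,-0.203,-0.007],-0.0591],[[-0.348,-0.203,-0.007],-0.0591],[[-0.348,-0.203,-0.007],-0.0591],[[-0.348,-0.203,-0.007],-0.0591],[[-0.348,-0.203,-0.007],-0.0591],[[-0.348,-0.203,-0.007],-0.0591],[[-0.348,-0.203,0.015],-0.0591],[[-0.348,-0.203,0.035],-0.0591],[[-0.348,-0.203,0.047],-0.0591],[[-0.348,-0.203,0.05],-0.0591],[[-0.348,-0.203,0.05],-0.0591],[[-0.348,-0.203,0.05],-0.0591],[[-0.348,-0.203,0.05],-0.0591],[[-0.348,-0.203,0.05],-0.0591]])

```text
clock: 33.73
tool_pos: [0.628, 0.1421, 0.0994]
eef_rot: [-0.031, 1.0, 0.0, 0.001]
contact_force: [-0.4, 0.3, -5.0]
opening: 0.63
```

```bash
python3 - <<'E'
from go import *
st(); b=snap('scene','s18');snap('top','t18');cv2.imwrite('pics/c18.png',cv2.resize(b[150:270,340:460],None,fx=4.5,fy=4.5)[:,:,::-1])
st();print(rel(.6269,.1404,.0862,93.6))
E
```

```text
t 33.73 pos [0.628  0.1421 0.0994] phi 93.61 tilt 0.09 F [-0.4  0.3 -5. ] open mm 55.5 q [-0.06  0.95 -0.44  1.61  0.56  0.71  0.86]
t 33.83 pos [0.6279 0.1419 0.0993] phi 93.59 tilt 0.07 F [-0.2 -0.8 -4.1] open mm 55.3 q [-0.06  0.95 -0.44  1.61  0.56  0.71  0.86]
([0.0015, -0.0019, 0.0174], np.float64(-0.0), 0.3)
```

View pics/c18.png

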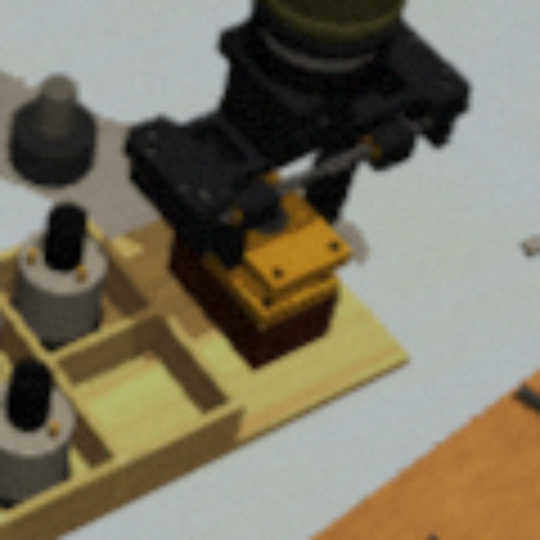

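Call:
jog_arm(rows=[[[0.0014,-0.0019,0.004],0],[[0.0014,-0.0019,0.008],0],[[0.0014,-0.0019,0.012],0],[[0.0014,-0.0019,0.015],0],[[0.0014,-0.0019,0.0165],0],[[0.0014,-0.0019,0.0172],0],[[0.0014,-0.0019,0.0175],0],[[0.0014,-0.0019,0.0175],0]])

```text
clock: 34.5
tool_pos: [0.6262, 0.1401, 0.0857]
eef_rot: [-0.031, 1.0, -0.0, -0.0]
contact_force: [-3.2, -0.7, 0.9]
opening: 0.632
```

```bash
python3 - <<'E'
from go import *
st(); b=snap('scene','s19');cv2.imwrite('pics/c19.png',cv2.resize(b[150:270,340:460],None,fx=4.5,fy=4.5)[:,:,::-1])
E
```

```text
t 34.5 pos [0.6262 0.1401 0.0857] phi 93.6 tilt 0.03 F [-3.2 -0.7  0.9] open mm 55.7 q [-0.07  0.97 -0.43  1.62  0.57  0.68  0.85]
```

View pics/c19.png

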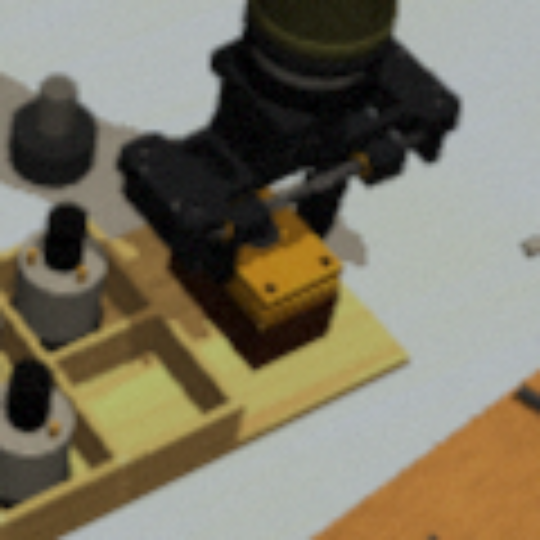

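Call:
jog_arm(rows=[[[0,0,0],0],[[0,0,0],0],[[0,0,0],0],[[0,0,0],0],[[0,0,0],0],[[0,0,-0.02],0],[[0,0,-0.06],0],[[0,0,-0.1],0],[[0.27,0.16,-0.1],0.03],[[0.27,0.16,-0.1],0.03],[[0.27,0.16,-0.1],0.03],[[0.27,0.16,-0.1],0.03],[[0.27,0.16,-0.1],0.03],[[0.27,0.16,-0.1],0.03],[[0.27,0.16,-0.1],0.03],[[0.27,0.16,-0.1],0.03]], gripper=80)

```text
clock: 35.88
tool_pos: [0.4159, 0.2486, 0.1608]
eef_rot: [-0.003, 1.0, 0.0, 0.0]
contact_force: [0.2, -0.6, -0.7]
opening: 0.906
```

```bash
python3 chk.py 20 .062 >/dev/null; python3 edge.py 20 .074; python3 edge.py; python3 -c "
from go import *
from fit import *
st()
ims={'top':cv2.imread('pics/t20.png')[:,:,::-1],'scene':cv2.imread('pics/s20.png')[:,:,::-1]}
print(fitgauge(ims,(.4575,.0975),0,weightgeom,lo=50))
i=cv2.imread('pics/s20.png')[180:240,365:435];cv2.imwrite('pics/z20.png',np.hstack([cv2.resize(np.clip(i*1.6,0,255).astype(np.uint8),None,fx=7,fy=7,interpolation=2),cv2.resize(cv2.imread('pics/t20.png')[135:195,240:290],None,fx=7,fy=7,interpolation=2)]))
"
```

```text
plate
top   +y first/second half/all [-2.7  -0.9  -1.39]
top   +x first/second half/all [-2.12 -2.58 -2.25]
scene +y first/second half/all [-2.39 -1.61 -1.99]
scene -x first/second half/all [-0.97 -0.58 -0.78]
pad
top   +y first/second half/all [ 0.23 -0.54 -0.16]
top   +x first/second half/all [-0.46 -1.32 -0.81]
scene +y first/second half/all [0.42 0.02 0.21]
scene -x first/second half/all [-1.62 -1.58 -1.6 ]
plate15
top   +y first/second half/all [ 0.9  -0.34  0.29]
top   +x first/second half/all [-1.07 -0.45 -0.85]
scene +y first/second half/all [-1.58 -1.61 -1.6 ]
scene -x first/second half/all [-1.18 -1.2  -1.18]
t 35.98 pos [0.4183 0.247  0.1606] phi 90.08 tilt 0.08 F [-0.8 -0.1 -0.5] open mm 79.7 q [-0.4   0.7  -0.36  2.07  0.53  0.47  0.4 ]
{'top': (array([0.4591, 0.0976]), np.float64(80.92)), 'scene': (array([0.4557, 0.0982]), np.float64(59.22)), 'top+scene': (array([0.4576, 0.0976]), np.float64(152.22))}
```

View pics/z20.png

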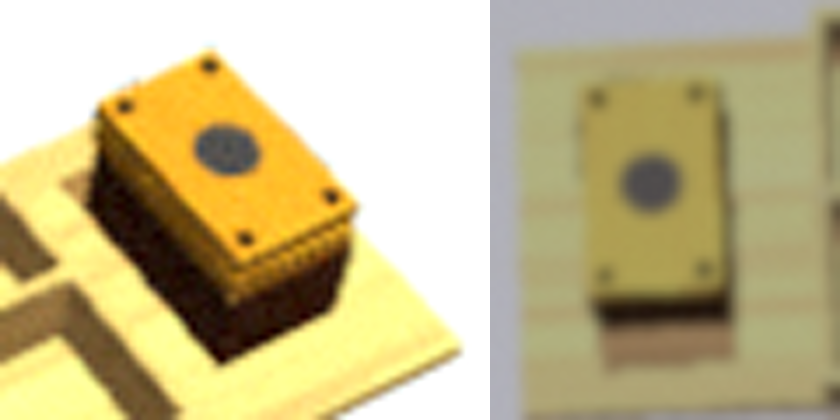

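View pics/t20.png

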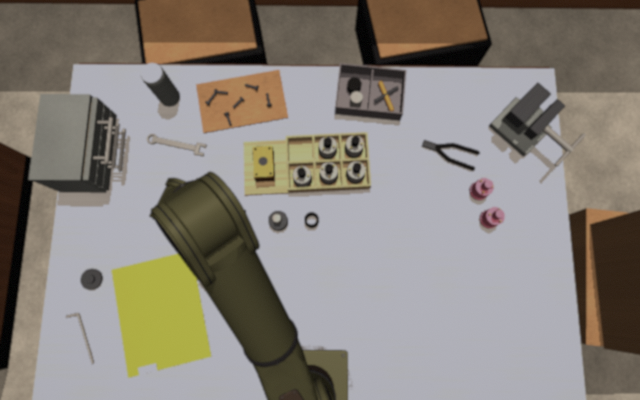

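```bash
python3 -c "
from go import *
st();print(rel(.4575,.0977,.12,90),rel(.4575,.0977,.0562,90))"
```

```text
t 35.98 pos [0.4183 0.247  0.1606] phi 90.08 tilt 0.08 F [-0.8 -0.1 -0.5] open mm 79.7 q [-0.4   0.7  -0.36  2.07  0.53  0.47  0.4 ]
([-0.0519, -0.1991, 0.0542], np.float64(0.0007), 3.8) ([-0.0518, -0.1991, 0.1392], np.float64(0.0007), 4.5)
```

Call:
jog_arm(rows=[[[-0.052,-0.199,0.0],0],[[-0.052,-0.199,0.0],0],[[-0.052,-0.199,0.0],0],[[-0.052,-0.199,0.0],0],[[-0.052,-0.199,0.03],0],[[-0.052,-0.199,0.05],0],[[-0.052,-0.199,0.05],0],[[-0.052,-0.199,0.05],0],[[-0.052,-0.199,0.08],0],[[-0.052,-0.199,0.105],0],[[-0.052,-0.199,0.122],0],[[-0.052,-0.199,0.133],0],[[-0.052,-0.199,0.138],0],[[-0.052,-0.199,0.1395],0],[[-0.052,-0.199,0.1395],0],[[-0.052,-0.199,0.1395],0]], gripper=55, newtons=40)

```text
clock: 37.32
tool_pos: [0.4569, 0.0983, 0.0565]
eef_rot: [-0.001, 1.0, 0.0, 0.001]
contact_force: [0.4, 0.2, 0.4]
opening: 0.625
```

```bash
python3 -c "
from go import *
st();print(rel(.4575,.0977,.0562,90));b=snap('scene','s21');cv2.imwrite('pics/c21.png',cv2.resize(b[120:230,300:420],None,fx=4.5,fy=4.5)[:,:,::-1])"
```

```text
t 37.32 pos [0.4569 0.0983 0.0565] phi 90.15 tilt 0.08 F [0.4 0.2 0.4] open mm 55.1 q [-0.24  0.88 -0.11  2.17  0.77  0.13  0.5 ]
([-0.0008, -0.0008, 0.0004], np.float64(0.0013), 0.0)
```

View pics/c21.png

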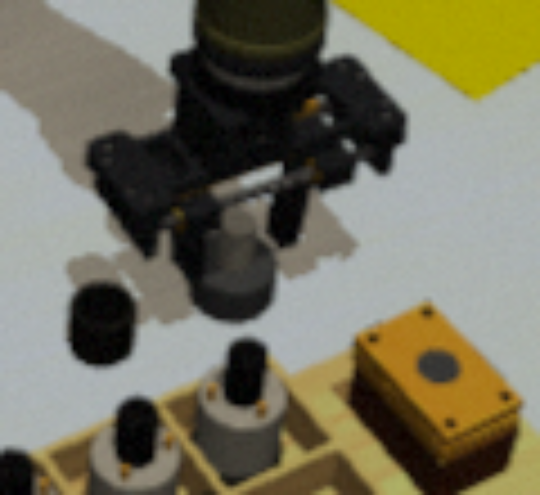

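Call:
jog_arm(rows=[[[0,0,0],0],[[0,0,0],0],[[0,0,0],0],[[0,0,0],0],[[0,0,0],0],[[0,0,0],0],[[0,0,0],0],[[0,0,0],0]], gripper=10)

```text
clock: 38.03
tool_pos: [0.4563, 0.0977, 0.0559]
eef_rot: [-0.001, 1.0, -0.0, -0.0]
contact_force: [0.5, -1.7, 2.2]
opening: 0.257
```

```bash
python3 -c "
from go import *
st();print(rel(.6187,.1402,.17,90),rel(.6187,.1402,.131,90))"
```

```text
t 38.03 pos [0.4563 0.0977 0.0559] phi 90.14 tilt 0.04 F [ 0.5 -1.7  2.2] open mm 22.7 q [-0.24  0.88 -0.11  2.17  0.77  0.13  0.5 ]
([-0.2166, 0.056, -0.1522], np.float64(0.0012), 4.9) ([-0.2166, 0.056, -0.1002], np.float64(0.0012), 4.4)
```

Call:
jog_arm(rows=[[[0,0,-0.05],0],[[0,0,-0.1],0],[[0,0,-0.14],0],[[0,0,-0.155],0],[[-0.2155,0.056,-0.155],0],[[-0.2155,0.056,-0.155],0],[[-0.2155,0.056,-0.155],0],[[-0.2155,0.056,-0.155],0],[[-0.2155,0.056,-0.155],0],[[-0.2155,0.056,-0.155],0],[[-0.2155,0.056,-0.155],0],[[-0.2155,0.056,-0.14],0],[[-0.2155,0.056,-0.12],0],[[-0.2155,0.056,-0.11],0],[[-0.2155,0.056,-0.11],0],[[-0.2155,0.056,-0.11],0],[[-0.2155,0.056,-0.11],0]])

```text
clock: 39.45
tool_pos: [0.6178, 0.1408, 0.1387]
eef_rot: [-0.002, 1.0, 0.0, 0.0]
contact_force: [-0.2, 0.9, -6.7]
opening: 0.262
```

```bash
python3 -c "
from go import *
st();snap('top','t22');b=snap('scene','s22');cv2.imwrite('pics/c22.png',cv2.resize(b[140:260,330:450],None,fx=4.5,fy=4.5)[:,:,::-1])
st();print(rel(.6178,.1400,.1304,90))"
```

```text
t 39.45 pos [0.6178 0.1408 0.1387] phi 90.18 tilt 0.03 F [-0.2  0.9 -6.7] open mm 23.1 q [-0.04  0.89 -0.48  1.63  0.55  0.76  0.8 ]
t 39.55 pos [0.6182 0.1409 0.1391] phi 90.17 tilt 0.08 F [ 0.4 -0.1 -5.5] open mm 23.2 q [-0.04  0.89 -0.48  1.63  0.55  0.76  0.8 ]
([0.0005, -0.0012, 0.0116], np.float64(0.0015), 0.2)
```

View pics/c22.png

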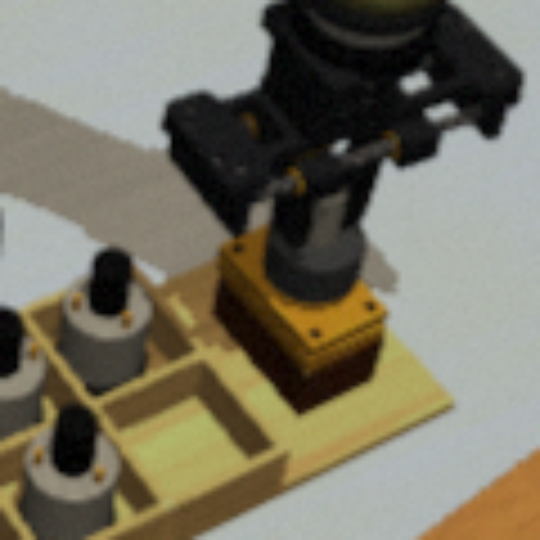

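Call:
jog_arm(rows=[[[0.0004,-0.0012,0.003],0],[[0.0004,-0.0012,0.006],0],[[0.0004,-0.0012,0.009],0],[[0.0004,-0.0012,0.011],0],[[0.0004,-0.0012,0.0119],0],[[0.0004,-0.0012,0.0119],0],[[0.0004,-0.0012,0.0119],0]])

```text
clock: 40.13
tool_pos: [0.6183, 0.1397, 0.1301]
eef_rot: [-0.001, 1.0, 0.0, 0.001]
contact_force: [1.8, -1.0, 1.6]
opening: 0.257
```

```bash
python3 -c "
from go import *
st()"
```

```text
t 40.13 pos [0.6183 0.1397 0.1301] phi 90.15 tilt 0.1 F [ 1.8 -1.   1.6] open mm 22.6 q [-0.04  0.9  -0.48  1.63  0.56  0.75  0.79]
```

Contact made; release, rise, and back off.

Call:
jog_arm(rows=[[[0,0,0],0],[[0,0,0],0],[[0,0,0],0],[[0,0,0],0],[[0,0,0],0],[[0,0,0],0],[[0,0,-0.02],0],[[0,0,-0.06],0],[[0,0,-0.1],0],[[0,0,-0.13],0],[[0.27,0.18,-0.13],0],[[0.27,0.18,-0.13],0],[[0.27,0.18,-0.13],0],[[0.27,0.18,-0.13],0],[[0.27,0.18,-0.13],0],[[0.27,0.18,-0.13],0],[[0.27,0.18,-0.13],0],[[0.27,0.18,-0.13],0],[[0.27,0.18,-0.13],0]], gripper=55)

```text
clock: 41.72
tool_pos: [0.4153, 0.2739, 0.227]
eef_rot: [-0.001, 1.0, -0.0, 0.0]
contact_force: [0.6, 0.1, -0.3]
opening: 0.628
```

```bash
python3 -c "
from go import *
from fit import *
st()
ims={'top':snap('top','t23'),'scene':snap('scene','s23')}
print(fitgauge(ims,(.619,.14),.074,weightgeom,lo=50))
i=cv2.imread('pics/s23.png')[130:290,270:440];cv2.imwrite('pics/z23.png',np.hstack([cv2.resize(np.clip(i*1.3,0,255).astype(np.uint8),None,fx=2.9,fy=2.9,interpolation=2),cv2.resize(cv2.imread('pics/t23.png')[120:213,235:345],None,fx=2.8,fy=5,interpolation=2)[:464]])) if 0 else None
cv2.imwrite('pics/z23.png',cv2.resize(np.clip(i*1.3,0,255).astype(np.uint8),None,fx=3.6,fy=3.6,interpolation=2))
cv2.imwrite('pics/y23.png',cv2.resize(cv2.imread('pics/t23.png')[120:235,235:385],None,fx=5,fy=5,interpolation=2))
"; python3 edge.py 23 .074
```

```text
t 41.72 pos [0.4153 0.2739 0.227 ] phi 90.14 tilt 0.05 F [ 0.6  0.1 -0.3] open mm 55.3 q [-0.35  0.61 -0.52  1.97  0.47  0.68  0.41]
{'top': (array([0.6221, 0.1388]), np.float64(78.46)), 'scene': (array([0.6194, 0.1398]), np.float64(206.1)), 'top+scene': (array([0.6207, 0.1389]), np.float64(288.5))}
plate
top   +y first/second half/all [-2.73  1.32 -1.16]
top   +x first/second half/all [-2.31 -2.75 -2.61]
scene +y first/second half/all [ 6.62 -1.58 -1.59]
scene -x first/second half/all [-0.82 -0.04 -0.42]
```

View pics/z23.png

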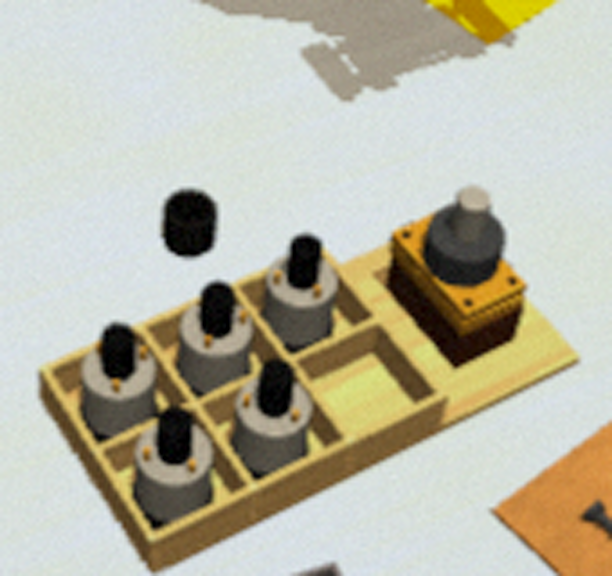

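View pics/y23.png

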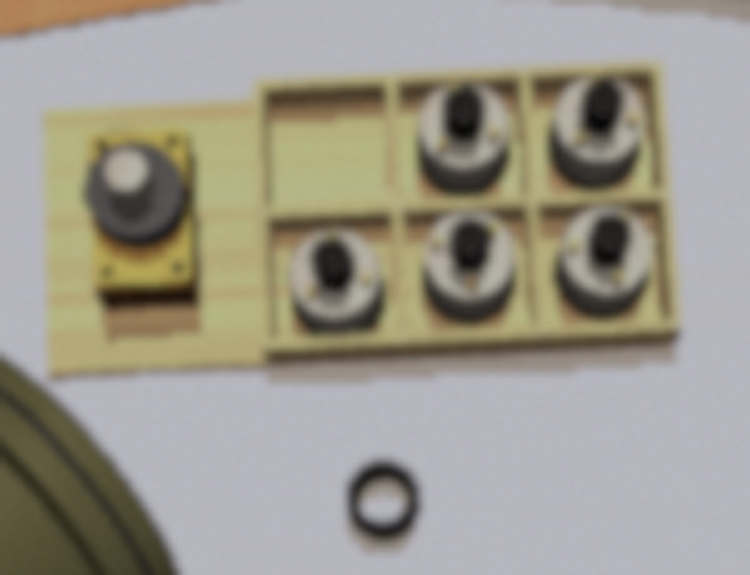

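View pics/s23.png

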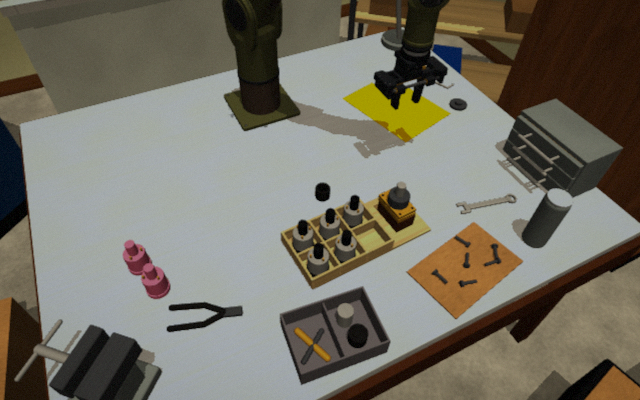

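```bash
python3 -c "
from go import *
print(workorder.finish_job()); st()"
```

```text
the job is handed in; nothing more can be done
None
the job is handed in; nothing more can be done
```

The job is packed and handed in at about 42 s of the 210 s allowed; the hand-in gave no verdict.

- **Gauges:** all four stand upright in free cells 0, 1, 3 and 4. The one already packed stays in cell 2. One gauge was knocked aside during the run, so I found it again before picking it up.
- **Plates:** two plates were present, and the arm had not hidden a third. Both are stacked on the pad with their long sides along the pad's long side.
- **Weight:** it stands upright on the middle of the pile.
- **Left alone:** I did not touch the bushing, pliers, wrench or the pink look-alikes.

**Last checks, from both camera pictures with the arm clear:**
- All five gauges and the weight are upright and the pile is steady.
- The two plates line up with each other to about 1 mm, and the pile sits within about 2 mm of the pad.
- The weight measured about 1–2 mm from the pile's centre.
- The two cameras disagree by 1–2 mm on these edges, so I did not try to adjust the pile further.
- The highest force I read was about 26 N, when one gauge touched the floor of cell 3 a little hard. All other force readings were under 8 N.

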